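# Change the sample carriers in the scanning bed and jog a scan

### The arm

A 7-joint arm with a two-finger parallel gripper is mounted at the origin on a cart in front of the work surface, level with it; the furniture and walls round the work are solid. World frame = base frame: x ahead of the robot, y to its left, z up, the work surface at z = 0. Lengths are in m, angles in rad, forces in N, time in s.
With the tool pointing down it reaches from about 0.425 to 1.025 m from the base axis. Payload 9.4 kg.
Tool frame: the origin (TCP) lies midway between the tips of the shut fingers; the grasp point (between the pads) lies 19 mm behind it; x points along the fingers, z is the direction in which the jaws open and shut, and the axes are right-handed (so a half turn about x gives the same grasp; the last joint's range is limited). The gripper opens to 93 mm and grips with 3 to 60 N. Pads are 15 mm wide; open, the fingers measure 128 mm over their backs; the gripper's body (75 mm by 188 mm) begins 65 mm behind the grasp point.
Start: joints at [-1.297, 0.599, -0.003, 1.599, 0.002, 0.943, -0.08], TCP at [0.249, 0.681, 0.219] pointing down, gripper open.
Joint ranges: [-2.57, 2.57], [-0.35, 1.97], [-1.29, 1.29], [0.11, 2.56], [-1.05, 4.19], [0.11, 1.86], [-2.63, 2.63]. Speed limits (rad/s): [2.22, 2.22, 3.01, 3.01, 3.14, 3.14, 3.14].

### API

Orientations are given as a rotation vector (axis times angle).
In Python, from workcell import telemetry, optics, r gives the robot as it stands.
- The arm moves only by the shell command python3 -m creep 'ROWS' [OPENING] [FORCE]. ROWS is JSON, a list that holds one entry, the list of rows, each a list of 4 numbers: the shift along the tool's x, y, z in m, then the turn about the tool's x in degrees. A call has 1 to 5 rows; each row shifts and turns the pose as measured when the row begins, along the tool's axes as they then stand; what a row does not reach is not made up. A row lasts 1/10 s, in which the tool goes at most 50 mm and 8.59 degrees, less where a joint would pass 70% of its speed; a pose out of reach is approached as far as the arm can. A call with a gripper value outside its range is refused whole. OPENING is the opening, from 0 (shut) to 1 (fully open), set as the call begins (- or left out, the last holds). The fingers move at their own pace and stop on an object; FORCE is the grip in N (left out, the last holds). Time passes only in rows, so rows that do not move let the fingers close. It gives the time, the measured TCP pose, the force and the opening at its end, in the units of the state.
- telemetry.read_state(): the state, without advancing time (a new reading comes with each control period).
- optics.grab_frame(name): name is "side" or "top"; returns the picture (400x640x3 uint8, red, green, blue); there is no depth.
- optics.camera_model(name): a dict with "fx", "fy", "cx", "cy" (pixels), "dist" ([k1, k2, p1, p2, k3] as OpenCV has them; the pictures are not rectified), "extrinsics" (4x4, takes a point from world to camera coordinates). Camera axes: x right, y up, looking along -z (the intrinsics and any distortion apply to the point x, -y, -z); pixel columns grow to the right and rows downward; lengths in m; the calibration is good to about 2 mm. A picture is of the moment at which its call begins. camera_model takes no time and is no camera call.
- r.hand_in(): hands the job in, once; it reports no verdict.
Trained networks look in the newest picture that a camera, given by its name, has taken for a name from the list of things; names that differ only in an ending like _2 or _b are one class to them, and where a whole thing is asked for, a point or a joint stands for the part that bears it (a point fixed in the world has none). Each returns a list of dicts, best first, with "confidence" (0 to 1); they miss things now and then, are a little off and sometimes report something else, mostly with a low value. They report only what shows in the picture. A call takes as long as a camera call. They do not tell look-alikes from the thing itself.
- optics.regions_of(name, camera): "mask" (400x640 bool, what is visible of it) and "position" ([row, column] in pixels, amid what is visible of it).
The state is a dict: "clock": time; "joint_pos": joint angles; "qd": joint speeds; "joint_torque": joint torques, N m; "ee_pos": TCP position; "tool_rot": TCP orientation; "ft_force": force on the tool from outside, world axes, zero at the start; "moment": the same for the moment, N m; "finger_gap": opening from 0.0 (shut) to 1.0 (fully open).
Only numpy, scipy, OpenCV 4.12 (cv2) and the standard library are available. Lean on these libraries where they do the work, as an engineer would, in place of code of your own. Each camera call takes 0.05 s, during which the arm holds its last target.

### The job

Pull every already scanned sample carrier out of the scanning bed by its rib and lay it flat on the blotter, and slide every fresh carrier from the worktop nose first into a bay of its own until it is fully home against the stop (any bay). Then run the scan: tilt the jog stick all the way to the left without leaning it fore or aft, hold it there for three seconds and let it spring back to centre, then do the same to the right. Leave the carriers in place, the stick centred, and do not disturb the two jars and the thread spool.

Things in the scene. Friction and masses are not known exactly. Their poses are not given: they have to be found in the camera images.
- fresh_0_grip (a point): Rib centre of a fresh carrier (may be absent), at first flat on the worktop. All alike: wood board 110 x 60 x 8 mm (x, y, z), paint samples on top, upright aluminium rib 30 (x) x 14 (y) x 36 mm high on its tail (-x) end. Point: 26 mm over the underside, 40 mm behind the board's centre; x points to the nose that enters the bay, z up. 0.18 kg, balance point about 16 mm ahead of the rib.
- fresh_1_grip (a point): Rib centre of a fresh carrier (may be absent), at first flat on the worktop. All alike: wood board 110 x 60 x 8 mm (x, y, z), paint samples on top, upright aluminium rib 30 (x) x 14 (y) x 36 mm high on its tail (-x) end. Point: 26 mm over the underside, 40 mm behind the board's centre; x points to the nose that enters the bay, z up. 0.18 kg, balance point about 16 mm ahead of the rib.
- fresh_2_grip (a point): Rib centre of a fresh carrier (may be absent), at first flat on the worktop. All alike: wood board 110 x 60 x 8 mm (x, y, z), paint samples on top, upright aluminium rib 30 (x) x 14 (y) x 36 mm high on its tail (-x) end. Point: 26 mm over the underside, 40 mm behind the board's centre; x points to the nose that enters the bay, z up. 0.18 kg, balance point about 16 mm ahead of the rib.
- done_0_grip (a point): Rib centre of a scanned carrier (may be absent), at first home in the bay of its number. All alike: wood board 110 x 60 x 8 mm (x, y, z), paint samples on top, upright aluminium rib 30 (x) x 14 (y) x 36 mm high on its tail (-x) end. Point: 26 mm over the underside, 40 mm behind the board's centre; x points to the nose that enters the bay, z up. 0.18 kg, balance point about 16 mm ahead of the rib.
- done_1_grip (a point): Rib centre of a scanned carrier (may be absent), at first home in the bay of its number. All alike: wood board 110 x 60 x 8 mm (x, y, z), paint samples on top, upright aluminium rib 30 (x) x 14 (y) x 36 mm high on its tail (-x) end. Point: 26 mm over the underside, 40 mm behind the board's centre; x points to the nose that enters the bay, z up. 0.18 kg, balance point about 16 mm ahead of the rib.
- done_2_grip (a point): Rib centre of a scanned carrier (may be absent), at first home in the bay of its number. All alike: wood board 110 x 60 x 8 mm (x, y, z), paint samples on top, upright aluminium rib 30 (x) x 14 (y) x 36 mm high on its tail (-x) end. Point: 26 mm over the underside, 40 mm behind the board's centre; x points to the nose that enters the bay, z up. 0.18 kg, balance point about 16 mm ahead of the rib.
- fresh_0_nose (a point): Middle of the nose end of this fresh carrier, 95 mm ahead (+x) of its rib centre and 22 mm lower.
- fresh_1_nose (a point): Middle of the nose end of this fresh carrier, 95 mm ahead (+x) of its rib centre and 22 mm lower.
- fresh_2_nose (a point): Middle of the nose end of this fresh carrier, 95 mm ahead (+x) of its rib centre and 22 mm lower.
- scan_bed: Fixed bed, 205 deep x 244 mm wide, three slots side by side, mouths to -x; origin on the underside, 35 mm +x of the bay points. Base plate 6 mm thick carries the carriers; slots 63.5 mm wide, 11 mm high, under a clear cover; on it a white scan bar, up to 50 mm above the worktop, that moves sideways with the jog stick.
- bay_0 (a point): Where the rib centre of a carrier stands when home in the right-hand bay, 32 mm above the worktop; x is the way in. Bays are 76.5 mm apart. In +x from here: rounded dividers (8 mm high over the base) start at 20 mm, upturned lip at 25, cover at 40; a stop ends the slot. The bare base reaches 94 mm to -x. A rib 88 mm to -x has its nose clear of the dividers.
- bay_1 (a point): Where the rib centre of a carrier stands when home in the middle bay, 32 mm above the worktop; x is the way in. Bays are 76.5 mm apart. In +x from here: rounded dividers (8 mm high over the base) start at 20 mm, upturned lip at 25, cover at 40; a stop ends the slot. The bare base reaches 94 mm to -x. A rib 88 mm to -x has its nose clear of the dividers.
- bay_2 (a point): Where the rib centre of a carrier stands when home in the left-hand bay, 32 mm above the worktop; x is the way in. Bays are 76.5 mm apart. In +x from here: rounded dividers (8 mm high over the base) start at 20 mm, upturned lip at 25, cover at 40; a stop ends the slot. The bare base reaches 94 mm to -x. A rib 88 mm to -x has its nose clear of the dividers.
- blotter: Fixed sheet of blotting board 120 (x) x 160 (y) x 3 mm, off-white, lying flat on the worktop; origin at the centre of its underside. Two carriers fit side by side on it, 80 mm apart in y.
- jog_knob (a point): Centre of the black ball knob (34 mm diameter) on the jog stick, 75 mm above its pivot, 120 above the worktop when centred. Grey console below: 110 x 100 x 46 mm, rubber boot to 64. Centred: x to the console's back (roughly away from the robot), y to its left, z up; axes lean with the stick. Springs both ways 0.8 N m/rad (5 N at the knob at full tilt).
- jog_lr (a joint): Sideways tilt of the jog stick, rad: 0 centred, positive to the left (the knob moves to its own +y), negative to the right; stops at +-0.5. It springs back to 0 when released. The scan bar follows it to the same side, 75 mm at full tilt.
- jog_fb (a joint): Fore-and-aft tilt of the jog stick, rad: 0 centred, positive away from the console's front; stops at +-0.5; springs back to 0.
- size_jar: Bystander: a clear jar with a white cap, 60 mm wide and 75 mm high, standing beside the work; origin at the centre of its underside. Leave alone.
- pigment_jar: Bystander: a clear jar with a black cap, 57 mm wide and 70 mm high, standing beside the work; origin at the centre of its underside. Leave alone.
- thread_spool: Bystander: a wooden spool of thread, 39 mm wide and 58 mm high, standing beside the work; origin at the centre of its underside. Leave alone.
There are look-alikes about, which are no part of the job. What is shaped like the part that bears done_2_grip but blue is not meant.

How it is judged:
On the way, in this order (a step that is already met when the one before it is completed fails the run):
1. the scanned carriers lie on the blotter and every fresh carrier is home in a bay (x of done_0_grip in the frame of blotter between -0.065 and 0.065 m and y of done_0_grip in the frame of blotter between -0.08 and 0.08 m and z of done_0_grip in the frame of blotter between 0.02 and 0.038 m and angle between each of done_0_grip, done_1_grip, done_2_grip's own z axis and vertical below 0.1 rad and x of done_1_grip in the frame of blotter between -0.065 and 0.065 m and y of done_1_grip in the frame of blotter between -0.08 and 0.08 m and z of done_1_grip in the frame of blotter between 0.02 and 0.038 m and x of done_2_grip in the frame of blotter between -0.065 and 0.065 m and y of done_2_grip in the frame of blotter between -0.08 and 0.08 m and z of done_2_grip in the frame of blotter between 0.02 and 0.038 m and ((x of fresh_0_grip in the frame of bay_0 between -0.005 and 0.005 m and y of fresh_0_grip in the frame of bay_0 between -0.006 and 0.006 m and z of fresh_0_grip in the frame of bay_0 between -0.004 and 0.004 m and x of fresh_0_nose in the frame of bay_0 above 0.087 m and y of fresh_0_nose in the frame of bay_0 between -0.006 and 0.006 m) or (x of fresh_0_grip in the frame of bay_1 between -0.005 and 0.005 m and y of fresh_0_grip in the frame of bay_1 between -0.006 and 0.006 m and z of fresh_0_grip in the frame of bay_1 between -0.004 and 0.004 m and x of fresh_0_nose in the frame of bay_1 above 0.087 m and y of fresh_0_nose in the frame of bay_1 between -0.006 and 0.006 m) or (x of fresh_0_grip in the frame of bay_2 between -0.005 and 0.005 m and y of fresh_0_grip in the frame of bay_2 between -0.006 and 0.006 m and z of fresh_0_grip in the frame of bay_2 between -0.004 and 0.004 m and x of fresh_0_nose in the frame of bay_2 above 0.087 m and y of fresh_0_nose in the frame of bay_2 between -0.006 and 0.006 m)) and ((x of fresh_1_grip in the frame of bay_0 between -0.005 and 0.005 m and y of fresh_1_grip in the frame of bay_0 between -0.006 and 0.006 m and z of fresh_1_grip in the frame of bay_0 between -0.004 and 0.004 m and x of fresh_1_nose in the frame of bay_0 above 0.087 m and y of fresh_1_nose in the frame of bay_0 between -0.006 and 0.006 m) or (x of fresh_1_grip in the frame of bay_1 between -0.005 and 0.005 m and y of fresh_1_grip in the frame of bay_1 between -0.006 and 0.006 m and z of fresh_1_grip in the frame of bay_1 between -0.004 and 0.004 m and x of fresh_1_nose in the frame of bay_1 above 0.087 m and y of fresh_1_nose in the frame of bay_1 between -0.006 and 0.006 m) or (x of fresh_1_grip in the frame of bay_2 between -0.005 and 0.005 m and y of fresh_1_grip in the frame of bay_2 between -0.006 and 0.006 m and z of fresh_1_grip in the frame of bay_2 between -0.004 and 0.004 m and x of fresh_1_nose in the frame of bay_2 above 0.087 m and y of fresh_1_nose in the frame of bay_2 between -0.006 and 0.006 m)) and ((x of fresh_2_grip in the frame of bay_0 between -0.005 and 0.005 m and y of fresh_2_grip in the frame of bay_0 between -0.006 and 0.006 m and z of fresh_2_grip in the frame of bay_0 between -0.004 and 0.004 m and x of fresh_2_nose in the frame of bay_0 above 0.087 m and y of fresh_2_nose in the frame of bay_0 between -0.006 and 0.006 m) or (x of fresh_2_grip in the frame of bay_1 between -0.005 and 0.005 m and y of fresh_2_grip in the frame of bay_1 between -0.006 and 0.006 m and z of fresh_2_grip in the frame of bay_1 between -0.004 and 0.004 m and x of fresh_2_nose in the frame of bay_1 above 0.087 m and y of fresh_2_nose in the frame of bay_1 between -0.006 and 0.006 m) or (x of fresh_2_grip in the frame of bay_2 between -0.005 and 0.005 m and y of fresh_2_grip in the frame of bay_2 between -0.006 and 0.006 m and z of fresh_2_grip in the frame of bay_2 between -0.004 and 0.004 m and x of fresh_2_nose in the frame of bay_2 above 0.087 m and y of fresh_2_nose in the frame of bay_2 between -0.006 and 0.006 m))), for 0.2 s.
2. the stick is held over to the left (value of joint jog_lr above 0.35 rad and value of joint jog_fb between -0.15 and 0.15 rad), for 2.5 s.
3. the stick is back at centre (value of joint jog_lr between -0.06 and 0.06 rad and value of joint jog_fb between -0.06 and 0.06 rad), for 0.2 s.
4. the stick is held over to the right (value of joint jog_lr below -0.35 rad and value of joint jog_fb between -0.15 and 0.15 rad), for 2.5 s.
5. the stick is back at centre again (all of step 3), for 0.2 s.
At the end, for the whole second after the job is handed in: Each fresh carrier home in a bay (rib within 5 mm of the bay point lengthwise, 6 sideways, 4 in height); each scanned one flat on the blotter (rib within 65 x 80 mm of its centre, not stacked); stick within 0.06 rad of centre. A tilt counts over 0.35 rad, under 0.15 fore and aft, for 2.5 s (all of step 1 and all of step 5); the robot touches nothing.
It fails at once if the size jar is moved more than 30 mm (distance of size_jar from where it was at the start of the episode above 0.03 m).
It fails at once if the pigment jar is moved more than 30 mm (distance of pigment_jar from where it was at the start of the episode above 0.03 m).
It fails at once if the thread spool is moved more than 30 mm (distance of thread_spool from where it was at the start of the episode above 0.03 m).
Of fresh_0, fresh_1, fresh_2 only 2 to 3 are there at a start; the rules pass over those that are not, and their reading is None.
Of done_0, done_1, done_2 only 1 to 2 are there at a start; the rules pass over those that are not, and their reading is None.
At some moment in a run one of fresh_0, fresh_1, fresh_2 may be knocked a few centimetres aside while the robot is not near it.
Once in a run the grip may slacken for a moment while it holds something.
It also fails if it takes over 210 s, if anything falls off the work surface, if the arm or the gripper's body presses on something with over 40 N, if the wrist force passes 120 N, or if a joint passes its speed limit or range.

## Working session

There is one attempt and no reset: what is moved stays moved. The work goes in short steps, Python scripts to look and compute and a shell command to move; the robot and the scene stay as the last step left them, time stands still between calls to the robot, and variables do not carry over. Pictures are saved under pics/ and viewed, and the job is handed in when it is done.

```bash
ls; mkdir -p pics; python3 - <<'E'
from workcell import telemetry, optics, r
import cv2
print(telemetry.read_state())
for n in("side","top"):
    im=optics.grab_frame(n); cv2.imwrite(f"pics/{n}0.png",im[:,:,::-1]); m=optics.camera_model(n); print(m)
E
```

```text
pics
{'clock': 0.0, 'joint_pos': array([-1.29671984,  0.60013667, -0.00254931,  1.60012232,  0.00179267,
        0.94285904, -0.07981627]), 'qd': array([-5.96436985e-04, -1.70702343e-05,  4.93335318e-04, -1.33438486e-04,
        7.44755718e-04, -1.45284765e-03,  9.30149414e-04]), 'joint_torque': array([-2.63626898e-04, -7.65040684e+01,  1.49707630e+00, -2.52364987e+01,
       -5.23848413e-02,  1.68140855e-02,  2.28735289e-04]), 'ee_pos': array([0.24897719, 0.6804025 , 0.21775422]), 'tool_rot': array([-0.94803865,  1.35615656,  0.94642399]), 'ft_force': array([-0.78303452,  0.26496695,  0.21677747]), 'moment': array([ 0.04697987, -0.03648122, -0.01959401]), 'finger_gap': 0.9999576247445936}
{'fx': 507.69471917283767, 'fy': 507.69471917283767, 'cx': 324.17425133743706, 'cy': 207.61840295571733, 'dist': array([-0.0348798,  0.       ,  0.       ,  0.       ,  0.       ]), 'extrinsics': array([[-0.98168691, -0.18926633, -0.02165818,  0.59441665],
       [ 0.10116397, -0.61427031,  0.78258408, -0.10394359],
       [-0.16142079,  0.76606152,  0.62216805, -1.67619527],
       [ 0.        ,  0.        ,  0.        ,  1.        ]])}
{'fx': 384.6894439804602, 'fy': 384.6894439804602, 'cx': 322.11535334070055, 'cy': 205.38074225626607, 'dist': array([-0.06232828,  0.        ,  0.        ,  0.        ,  0.        ]), 'extrinsics': array([[-0.01263752, -0.9996671 , -0.02249416,  0.12516061],
       [ 0.9907212 , -0.01556251,  0.13501598, -0.61571624],
       [-0.1353211 , -0.02057917,  0.99058806, -1.21996417],
       [ 0.        ,  0.        ,  0.        ,  1.        ]])}
```

View pics/side0.png

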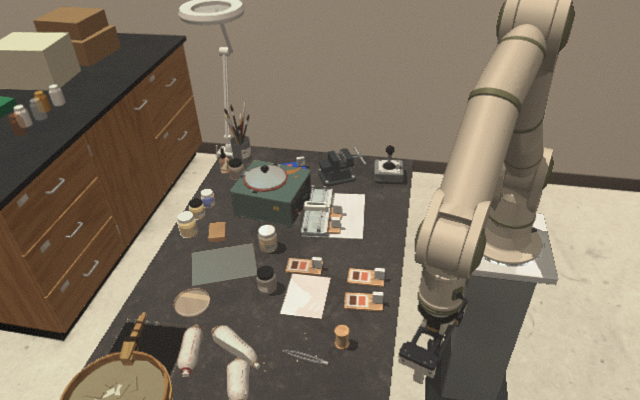

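View pics/top0.png

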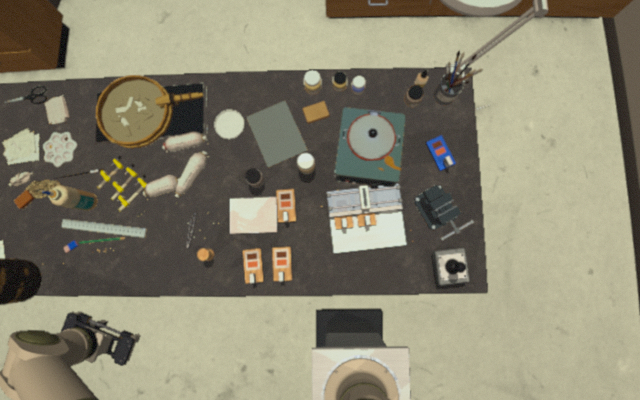

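```bash
cat > h.py <<'E'
from workcell import telemetry, optics, r
import numpy as np, cv2
from scipy.spatial.transform import Rotation as R
def cam(n):
    m=optics.camera_model(n); K=np.array([[m['fx'],0,m['cx']],[0,m['fy'],m['cy']],[0,0,1]]); return K,np.array(m['dist']),np.array(m['extrinsics'])
F=np.diag([1,-1,-1.])
def proj(n,P):
    K,d,E=cam(n); P=np.atleast_2d(P).astype(float); c=(P@E[:3,:3].T+E[:3,3])@F
    return cv2.projectPoints(c,np.zeros(3),np.zeros(3),K,d)[0].reshape(-1,2)
def back(n,u,v,z):
    K,d,E=cam(n); x=cv2.undistortPoints(np.array([[[u,v]]],float),K,d)[0,0]
    dc=F@np.array([x[0],x[1],1]); Rm=E[:3,:3]; dw=Rm.T@dc; o=-Rm.T@E[:3,3]
    return o+dw*(z-o[2])/dw[2]
def ray(n,u,v):
    a=back(n,u,v,0);b=back(n,u,v,.1); return a,(b-a)/np.linalg.norm(b-a)
def tri(pt,ps):
    A=np.zeros((3,3));B=np.zeros(3)
    for n,p in(("top",pt),("side",ps)):
        o,d=ray(n,*p);M=np.eye(3)-np.outer(d,d);A+=M;B+=M@o
    return np.linalg.solve(A,B)
def crop(n,im,x0,y0,x1,y1,s,f):
    c=cv2.resize(im[y0:y1,x0:x1,::-1],None,fx=s,fy=s,interpolation=cv2.INTER_CUBIC); cv2.imwrite(f,c)
def st():
    s=telemetry.read_state(); M=R.from_rotvec(s['tool_rot']).as_matrix()
    print('t',round(s['clock'],2),'p',s['ee_pos'].round(4),'gap',round(s['finger_gap'],3),'F',s['ft_force'].round(1)); print(M.round(3)); return s,M
E
python3 - <<'E'
from h import *
im=cv2.imread('pics/top0.png')[:,:,::-1]
crop('t',im,225,180,305,290,5,'pics/c1.png'); crop('t',im,320,175,480,295,5,'pics/c2.png')
im=cv2.imread('pics/side0.png')[:,:,::-1]
crop('t',im,230,150,410,320,4,'pics/c3.png')
for n in('top','side'):
    optics.grab_frame(n)
    for k in('fresh_0_grip','done_2_grip','scan_bed','blotter','jog_knob','size_jar','pigment_jar','thread_spool'):
        for d in optics.regions_of(k,n): print(n,k,np.round(d['position'],1)[::-1],round(d['confidence'],2),d['mask'].sum())
st()
E
```

```text
top fresh_0_grip [281.8 264.2] 0.83 694
top fresh_0_grip [255.1 179.5] 0.6 280
top done_2_grip [439.5 153.2] 0.7 562
top done_2_grip [342.5 220.8] 0.57 198
top blotter [253.8 216.8] 0.7 1682
top jog_knob [459.4 265. ] 0.71 107
top jog_knob [281.9 263.6] 0.65 628
top jog_knob [461.4 263.5] 0.63 68
top jog_knob [367.5 213.3] 0.44 4071
top size_jar [305.6 164.7] 0.85 325
top pigment_jar [256.1 179.1] 0.81 267
top thread_spool [205.5 252.2] 0.7 151
side fresh_0_grip [365.5 276. ] 0.74 600
side fresh_0_grip [388.7 153.8] 0.22 70
side done_2_grip [297.7 164.4] 0.67 75
side done_2_grip [335.2 226.8] 0.44 210
side scan_bed [328.4 210.9] 0.64 2429
side blotter [306.3 293.3] 0.68 1630
side blotter [268.9 240.4] 0.23 455
side jog_knob [390.8 153.8] 0.56 93
side size_jar [266.3 239.1] 0.58 496
side size_jar [341.9 335.3] 0.44 283
side size_jar [333.6 227.4] 0.35 197
side pigment_jar [263.6 283.7] 0.96 488
side pigment_jar [362.9 303.3] 0.7 663
side thread_spool [343.4 334.3] 0.81 290
t 1.0 p [0.2492 0.6808 0.2186] gap 0.999 F [-0.4 -0.  -0. ]
[[ 0.    -0.939  0.344]
 [ 0.     0.344  0.939]
 [-1.    -0.     0.   ]]
```

View pics/c1.png

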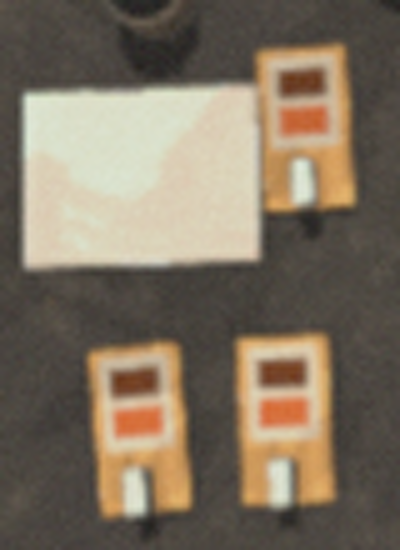

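View pics/c2.png

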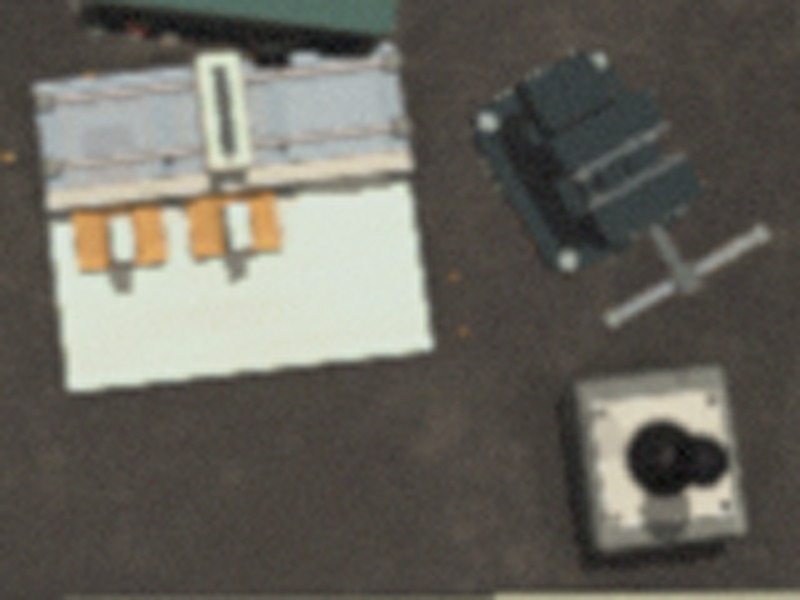

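View pics/c3.png

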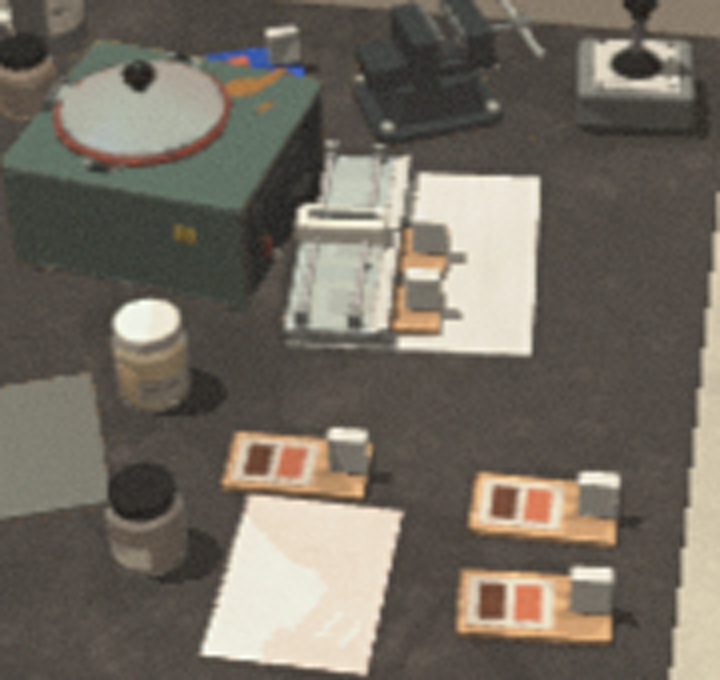

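```bash
python3 - <<'E'
from h import *
def c1(x,y,z): return back('top',225+(x+.5)/5-.5,180+(y+.5)/5-.5,z)[:2]
def c2(x,y,z): return back('top',320+(x+.5)/5-.5,175+(y+.5)/5-.5,z)[:2]
print('cams',[-cam(n)[2][:3,:3].T@cam(n)[2][:3,3] for n in('top','side')])
print('ribs fresh',c1(302,181,.036),c1(136,492,.036),c1(282,482,.036))
print('ribs done',c2(122,240,.042),c2(238,226,.042))
for nm,co in dict(A=[(257,48),(345,44),(355,208),(267,212)],B=[(88,350),(178,342),(190,510),(101,517)],C=[(237,339),(326,333),(335,500),(243,507)]).items():
    p=np.array([c1(*q,.008) for q in co]); ax=(p[0]+p[1]-p[2]-p[3])/2; print(nm,'ctr',p.mean(0).round(4),'len',np.linalg.norm(ax).round(4),'w',np.linalg.norm(p[0]-p[1]).round(4),'yaw',np.degrees(np.arctan2(ax[1],ax[0])).round(1),'rib',(p.mean(0)-.04*ax/np.linalg.norm(ax)).round(4))
p=np.array([c1(*q,.003) for q in[(24,92),(254,83),(262,260),(24,270)]]);print('blot',p.round(4),p.mean(0))
p=np.array([c2(*q,.006) for q in[(68,391),(433,349),(410,182),(50,212)]]);print('bedbase',p.round(4)); d=p[0]-p[1]; print(np.linalg.norm(d),np.degrees(np.arctan2(-d[0],d[1])))
p=np.array([c2(*q,.046) for q in[(577,383),(720,369),(746,535),(598,555)]]);print('console',p.round(4),p.mean(0)); ax=(p[0]+p[1]-p[2]-p[3])/2;print(np.degrees(np.arctan2(ax[1],ax[0])))
print('knob', c2(707,461,.12), c2(660,457,.12))
E
```

```text
cams [array([0.44649796, 0.090431  , 1.29442885]), array([0.32347361, 1.33272228, 1.13709372])]
ribs fresh [0.58563861 0.239491  ] [0.38408188 0.34788496] [0.38971322 0.25265619]
ribs done [0.55975508 0.04573528] [ 0.56777536 -0.03014122]
A ctr [0.6251 0.2402] len 0.1124 w 0.0602 yaw 3.5 rib [0.5852 0.2377]
B ctr [0.4239 0.3519] len 0.1111 w 0.0609 yaw 4.8 rib [0.384  0.3485]
C ctr [0.4296 0.2541] len 0.1106 w 0.0598 yaw 2.6 rib [0.3896 0.2523]
blot [[0.6535 0.4349]
 [0.657  0.2763]
 [0.5361 0.2705]
 [0.5314 0.4326]] [0.59450169 0.35356701]
bedbase [[ 0.4627  0.0823]
 [ 0.487  -0.1612]
 [ 0.5992 -0.1503]
 [ 0.5826  0.0925]]
0.244772658766393 5.6757573418466105
console [[ 0.4623 -0.2456]
 [ 0.4696 -0.3389]
 [ 0.3636 -0.3499]
 [ 0.3529 -0.254 ]] [ 0.41208533 -0.29712656]
5.147389968828965
knob [ 0.4130706  -0.30247896] [ 0.41601363 -0.27398795]
```

Choice of targets. Done-carrier candidates in the top view: ribs at (344,223) and (368,220), the orange boards in the left and middle bays, plus the blue look-alike at (440,152). The blue one is excluded, and crop c2 shows the two orange ones in the bed. Fresh carriers are at (285,216), (252,278) and (281,276). The blotter is the stained sheet at (253,216). The bare white area at (368,230) is the bed base, which matches its 244 mm width.

```bash
cat >> h.py <<'E'
BL=np.array([.5945,.3536]);BLY=1.5;BY=5.8
BAY={2:np.array([.559,.0460]),1:np.array([.5670,-.0297]),0:np.array([.5749,-.1055])}
def ux(y): a=np.radians(y); return np.array([np.cos(a),np.sin(a)])
def uy(y): a=np.radians(y); return np.array([-np.sin(a),np.cos(a)])
def go(xy,z,yaw):
    """print the turn to make in place, then the tool-frame shift after that turn"""
    s,M=st(); cur=np.degrees(np.arctan2(-M[0,2],M[1,2])); turn=-((yaw-cur+180)%360-180)
    Mn=M@R.from_rotvec([np.radians(turn),0,0]).as_matrix()
    d=np.array([*xy,z])-s['ee_pos']
    print('yaw %.2f TURN %.2f'%(cur,turn),'SHIFT tool mm',(Mn.T@d*1000).round(1),'without turn',(M.T@d*1000).round(1))
E
python3 -m creep '[[[0,0,0,-8.5],[0,0,0,-8.5],[0,0,0,-8.5],[0,0,0,0]]]' 0.5 50
python3 -c "
from h import *
go(BAY[2],.10,BY)"
```

```text
clock: 1.4
ee_pos: [0.2488, 0.681, 0.2186]
tool_rot: [-1.287, 1.157, 1.286]
ft_force: [-0.5, -0.2, 0.1]
finger_gap: 0.704
t 1.4 p [0.2488 0.681  0.2186] gap 0.704 F [-0.5 -0.2  0.1]
[[ 0.    -0.994 -0.105]
 [-0.    -0.105  0.994]
 [-1.    -0.    -0.   ]]
yaw 6.05 TURN 0.25 SHIFT tool mm [ 118.8 -244.4 -663.1] without turn [ 118.8 -241.4 -664.1]
```

```bash
python3 -m creep '[[[0,-16,0,0]]]' >/dev/null 2>&1; python3 -m creep '[[[0,-0.016,-0.044,0],[0,-0.016,-0.044,0],[0,-0.016,-0.044,0],[0,-0.016,-0.044,0],[0,-0.016,-0.044,0]]]'
python3 -c "
from h import *
go(BAY[2],.10,BY)"
```

```text
clock: 2.0
ee_pos: [0.3981, 0.4763, 0.2158]
tool_rot: [-1.269, 1.165, 1.279]
ft_force: [1.2, 0.3, 0.4]
finger_gap: 0.505
t 2.0 p [0.3981 0.4763 0.2158] gap 0.505 F [1.2 0.3 0.4]
[[-0.004 -0.996 -0.088]
 [ 0.005 -0.088  0.996]
 [-1.     0.003  0.005]]
yaw 5.07 TURN -0.73 SHIFT tool mm [ 113.1 -117.  -445. ] without turn [ 113.1 -122.6 -443.4]
```

My first call had a typo: -16 where I meant -0.016. It was clamped to one 50 mm step in free air, so it did no harm. Continuing.

```bash
python3 -m creep '[[[0,-0.012,-0.046,0],[0,-0.012,-0.046,0],[0,-0.012,-0.046,0],[0,-0.012,-0.046,0],[0,-0.012,-0.046,0]]]'
python3 -m creep '[[[0,-0.012,-0.046,0],[0,-0.012,-0.046,0],[0,-0.012,-0.046,0],[0,-0.012,-0.046,0],[0,0,0,0]]]' 0.4
python3 -c "
from h import *
go(BAY[2],.10,BY)"
```

```text
clock: 2.5
ee_pos: [0.4792, 0.2427, 0.2152]
tool_rot: [-1.249, 1.175, 1.259]
ft_force: [0.4, 0.1, -0.0]
finger_gap: 0.501
clock: 3.0
ee_pos: [0.5409, 0.0466, 0.2153]
tool_rot: [-1.227, 1.189, 1.23]
ft_force: [0.1, 0.8, -0.7]
finger_gap: 0.4
t 3.0 p [0.5409 0.0466 0.2153] gap 0.4 F [ 0.1  0.8 -0.7]
[[ 0.003 -1.    -0.028]
 [ 0.006 -0.028  1.   ]
 [-1.    -0.003  0.006]]
yaw 1.60 TURN -4.20 SHIFT tool mm [115.4 -17.5  -3.1] without turn [115.4 -17.7  -1.8]
```

```bash
python3 -m creep '[[[0.03,-0.009,-0.002,-4.2],[0.03,-0.009,-0.001,0],[0.03,0,0,0],[0.02,0,0,0],[0,0,0,0]]]' 0.4
python3 - <<'E'
from h import *
go(BAY[2],.018,BY)
a=optics.grab_frame('top');b=optics.grab_frame('side')
A=cv2.resize(a[170:270,310:430],(480,400),interpolation=2);B=cv2.resize(b[150:250,260:400],(560,400),interpolation=2)
cv2.imwrite('pics/d1.png',cv2.resize(np.hstack([A,B]),(800,308))[:,:,::-1])
E
```

```text
clock: 3.5
ee_pos: [0.563, 0.0436, 0.1041]
tool_rot: [-1.265, 1.16, 1.26]
ft_force: [-0.8, 0.2, 1.4]
finger_gap: 0.399
t 3.5 p [0.563  0.0436 0.1041] gap 0.399 F [-0.8  0.2  1.4]
[[ 0.01  -0.997 -0.076]
 [ 0.007 -0.076  0.997]
 [-1.    -0.01   0.006]]
yaw 4.34 TURN -1.46 SHIFT tool mm [86.   4.7  2.3] without turn [86.   4.7  2.1]
```

View pics/d1.png

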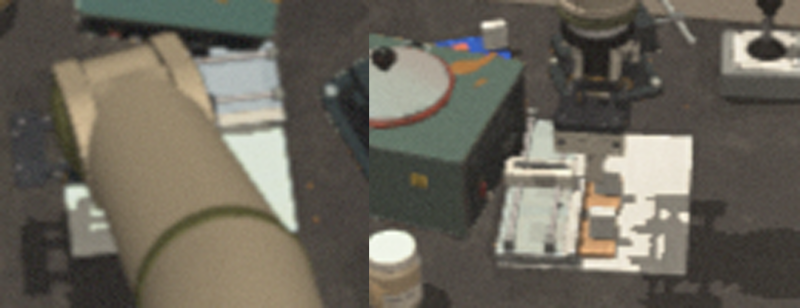

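```bash
python3 -m creep '[[[0.015,0.003,0.001,-1.4],[0.015,0.002,0.001,0],[0.015,0,0,0],[0.01,0,0,0],[0,0,0,0]]]' 0.4
python3 - <<'E'
from h import *
go(BAY[2],.018,BY)
E
```

```text
clock: 4.1
ee_pos: [0.5643, 0.0475, 0.0574]
tool_rot: [-1.286, 1.138, 1.264]
ft_force: [0.2, -0.4, 0.2]
finger_gap: 0.399
t 4.1 p [0.5643 0.0475 0.0574] gap 0.399 F [ 0.2 -0.4  0.2]
[[ 0.025 -0.995 -0.096]
 [ 0.009 -0.096  0.995]
 [-1.    -0.026  0.006]]
yaw 5.53 TURN -0.27 SHIFT tool mm [39.2  6.5 -1.2] without turn [39.2  6.5 -1.2]
```

```bash
python3 -m creep '[[[0.01,0.003,-0.001,-0.3],[0.01,0.002,0,0],[0.008,0.001,0,0],[0.005,0,0,0],[0,0,0,0]]]' 0.4
python3 - <<'E'
from h import *
go(BAY[2],.018,BY)
b=optics.grab_frame('side')
crop('s',b,270,150,400,250,6,'pics/d2.png')
E
```

```text
clock: 4.6
ee_pos: [0.5603, 0.0462, 0.0239]
tool_rot: [-1.29, 1.133, 1.265]
ft_force: [0.1, 0.1, 0.4]
finger_gap: 0.401
t 4.6 p [0.5603 0.0462 0.0239] gap 0.401 F [0.1 0.1 0.4]
[[ 0.028 -0.995 -0.101]
 [ 0.009 -0.1    0.995]
 [-1.    -0.029  0.006]]
yaw 5.78 TURN -0.02 SHIFT tool mm [ 5.8  1.4 -0.1] without turn [ 5.8  1.4 -0.1]
```

View pics/d2.png

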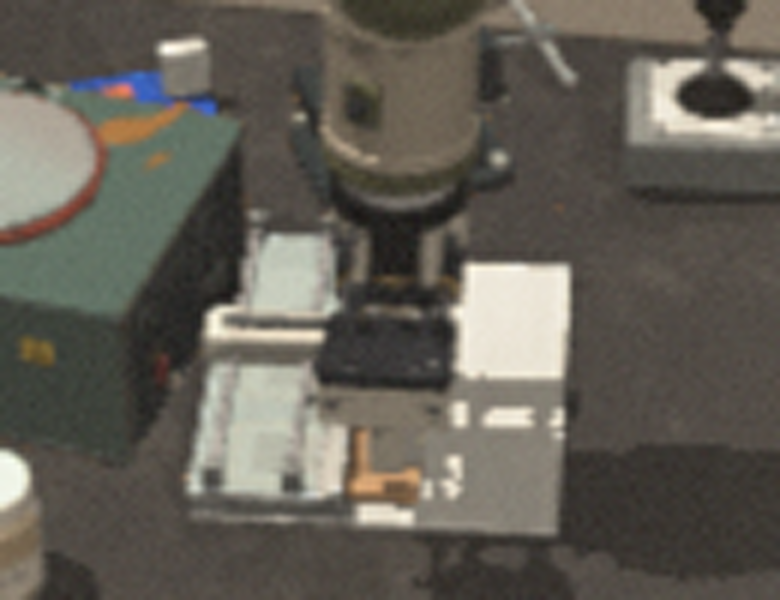

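```bash
python3 -m creep '[[[0.005,0.001,0,0],[0,0,0,0]]]' 0.4
python3 -m creep '[[[0,0,0,0],[0,0,0,0],[0,0,0,0],[0,0,0,0],[0,0,0,0]]]' 0 45
python3 - <<'E'
from h import *
go(BAY[2],.018,BY)
E
```

```text
clock: 4.85
ee_pos: [0.5597, 0.0462, 0.0189]
tool_rot: [-1.291, 1.132, 1.265]
ft_force: [0.1, -0.2, 0.0]
finger_gap: 0.403
clock: 5.35
ee_pos: [0.5599, 0.046, 0.0195]
tool_rot: [-1.291, 1.132, 1.264]
ft_force: [-0.8, 0.1, -1.1]
finger_gap: 0.147
t 5.35 p [0.5599 0.046  0.0195] gap 0.147 F [-0.8  0.1 -1.1]
[[ 0.029 -0.995 -0.1  ]
 [ 0.009 -0.1    0.995]
 [-1.    -0.03   0.006]]
yaw 5.76 TURN -0.04 SHIFT tool mm [1.4 1.  0. ] without turn [1.4 1.  0. ]
```

```bash
python3 -m creep '[[[-0.001,0.01,0,0],[-0.0007,0.02,0,0],[-0.0007,0.02,0,0],[-0.0007,0.02,0,0],[-0.0007,0.02,0,0]]]'
python3 - <<'E'
from h import *
go(BAY[2]-.12*ux(BY),.05,BY)
E
```

```text
clock: 5.85
ee_pos: [0.4671, 0.0368, 0.0206]
tool_rot: [-1.291, 1.13, 1.262]
ft_force: [0.5, -0.0, -1.3]
finger_gap: 0.147
t 5.85 p [0.4671 0.0368 0.0206] gap 0.147 F [ 0.5 -0.  -1.3]
[[ 0.031 -0.995 -0.1  ]
 [ 0.01  -0.1    0.995]
 [-0.999 -0.032  0.007]]
yaw 5.73 TURN -0.07 SHIFT tool mm [-30.2  26.6   0.1] without turn [-30.2  26.6   0. ]
```

```bash
python3 -m creep '[[[-0.001,0.015,0,0],[-0.02,0.01,0,0],[-0.03,0,0,0],[-0.03,0,0,0],[-0.03,0,0,0]]]'
python3 - <<'E'
from h import *
go(BL-.04*ux(BLY)+.04*uy(BLY),.12,BLY)
E
```

```text
clock: 6.35
ee_pos: [0.4349, 0.0326, 0.1309]
tool_rot: [-1.288, 1.145, 1.277]
ft_force: [0.6, -1.0, -1.7]
finger_gap: 0.147
t 6.35 p [0.4349 0.0326 0.1309] gap 0.147 F [ 0.6 -1.  -1.7]
[[ 0.014 -0.995 -0.103]
 [ 0.005 -0.103  0.995]
 [-1.    -0.014  0.004]]
yaw 5.93 TURN 4.43 SHIFT tool mm [  14.3 -127.8  356.6] without turn [  14.3 -154.9  345.7]
```

```bash
python3 -m creep '[[[0,-0.018,0.04,0.8],[0,-0.018,0.04,0.8],[0,-0.018,0.04,0.8],[0,-0.018,0.04,0.8],[0,-0.018,0.04,0.8]]]'
python3 - <<'E'
from h import *
go(BL-.04*ux(BLY)+.04*uy(BLY),.12,BLY)
E
```

```text
clock: 6.85
ee_pos: [0.5096, 0.2323, 0.1374]
tool_rot: [-1.225, 1.191, 1.206]
ft_force: [0.7, -0.7, -0.7]
finger_gap: 0.145
t 6.85 p [0.5096 0.2323 0.1374] gap 0.145 F [ 0.7 -0.7 -0.7]
[[ 0.016 -1.    -0.012]
 [ 0.001 -0.012  1.   ]
 [-1.    -0.016  0.001]]
yaw 0.67 TURN -0.83 SHIFT tool mm [ 18.2 -47.8 159. ] without turn [ 18.2 -45.5 159.7]
```

```bash
python3 -m creep '[[[0,-0.012,0.039,0],[0,-0.012,0.039,0],[0,-0.011,0.039,0],[0.01,-0.011,0.039,0],[0.0,0,0,0]]]'
python3 - <<'E'
from h import *
go(BL-.04*ux(BLY)+.04*uy(BLY),.02,BLY)
E
```

```text
clock: 7.35
ee_pos: [0.551, 0.4, 0.1264]
tool_rot: [-1.227, 1.189, 1.212]
ft_force: [-0.6, 0.0, -0.9]
finger_gap: 0.145
t 7.35 p [0.551  0.4    0.1264] gap 0.145 F [-0.6  0.  -0.9]
[[ 0.014 -1.    -0.017]
 [ 0.002 -0.017  1.   ]
 [-1.    -0.014  0.002]]
yaw 0.98 TURN -0.52 SHIFT tool mm [106.4  -0.7  -7.7] without turn [106.4  -0.8  -7.7]
```

```bash
python3 -m creep '[[[0.02,0,-0.004,-0.5],[0.02,0,-0.003,0],[0.02,0,0,0],[0.02,0,0,0],[0.01,0,0,0]]]'
python3 - <<'E'
from h import *
go(BL-.04*ux(BLY)+.04*uy(BLY),.018,BLY)
b=optics.grab_frame('side')
crop('s',b,270,220,400,320,6,'pics/d3.png')
E
```

```text
clock: 7.85
ee_pos: [0.5484, 0.3906, 0.0331]
tool_rot: [-1.236, 1.186, 1.221]
ft_force: [0.2, -0.7, -2.3]
finger_gap: 0.146
t 7.85 p [0.5484 0.3906 0.0331] gap 0.146 F [ 0.2 -0.7 -2.3]
[[ 0.012 -1.    -0.029]
 [ 0.    -0.029  1.   ]
 [-1.    -0.012 -0.   ]]
yaw 1.66 TURN 0.16 SHIFT tool mm [15.2 -4.9  1.8] without turn [15.2 -4.9  1.8]
```

View pics/d3.png

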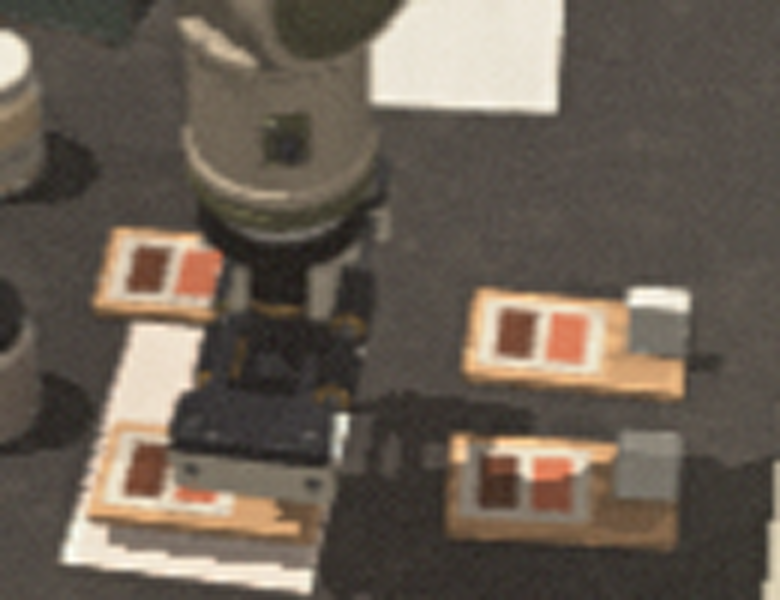

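```bash
python3 -m creep '[[[0.006,-0.003,0.002,0],[0.005,-0.002,0,0],[0.003,0,0,0],[0,0,0,0]]]'
python3 -m creep '[[[0,0,0,0],[0,0,0,0],[0,0,0,0]]]' 0.35
python3 - <<'E'
from h import *
go(BL-.04*ux(BLY)+.04*uy(BLY),.12,BLY)
E
```

```text
clock: 8.3
ee_pos: [0.5539, 0.3922, 0.0187]
tool_rot: [-1.236, 1.187, 1.221]
ft_force: [1.0, -0.4, -0.6]
finger_gap: 0.148
clock: 8.6
ee_pos: [0.5548, 0.3929, 0.0204]
tool_rot: [-1.236, 1.184, 1.22]
ft_force: [-0.6, 0.4, 0.1]
finger_gap: 0.332
t 8.6 p [0.5548 0.3929 0.0204] gap 0.332 F [-0.6  0.4  0.1]
[[ 0.015 -0.999 -0.028]
 [ 0.002 -0.028  1.   ]
 [-1.    -0.015  0.001]]
yaw 1.63 TURN 0.13 SHIFT tool mm [-99.7  -0.1  -0.2] without turn [-99.7  -0.1  -0.2]
```

Released. Rising, then going to done_1.

```bash
python3 -m creep '[[[-0.03,0,0,0],[-0.04,0,0,0],[-0.03,0,0,0],[0,0,-0.03,0],[0,0,-0.045,0]]]'
python3 -m creep '[[[0,0,-0.045,-0.8],[0,0,-0.045,-0.8],[0,0,-0.045,-0.8],[0,0,-0.045,-0.8],[0,0,-0.045,-0.8]]]' 0.4
python3 - <<'E'
from h import *
go(BAY[1],.12,BY)
E
```

```text
clock: 9.1
ee_pos: [0.5543, 0.3245, 0.1252]
tool_rot: [-1.239, 1.174, 1.228]
ft_force: [1.2, -0.9, 0.5]
finger_gap: 0.348
clock: 9.6
ee_pos: [0.5699, 0.0946, 0.1269]
tool_rot: [-1.297, 1.129, 1.28]
ft_force: [1.0, -0.6, 0.1]
finger_gap: 0.397
t 9.6 p [0.5699 0.0946 0.1269] gap 0.397 F [ 1.  -0.6  0.1]
[[ 0.023 -0.993 -0.115]
 [ 0.01  -0.115  0.993]
 [-1.    -0.024  0.008]]
yaw 6.59 TURN 0.79 SHIFT tool mm [   5.5   15.6 -123.4] without turn [   5.5   17.3 -123.2]
```

```bash
python3 -m creep '[[[0,0.005,-0.042,0.4],[0,0.005,-0.042,0.4],[0.01,0.005,-0.039,0],[0.01,0,0,0],[0.0,0,0,0]]]' 0.4
python3 - <<'E'
from h import *
go(BAY[1],.018,BY)
E
```

```text
clock: 10.1
ee_pos: [0.5694, -0.043, 0.1072]
tool_rot: [-1.284, 1.141, 1.257]
ft_force: [0.2, -0.1, 0.8]
finger_gap: 0.397
t 10.1 p [ 0.5694 -0.043   0.1072] gap 0.397 F [ 0.2 -0.1  0.8]
[[ 0.027 -0.996 -0.09 ]
 [ 0.007 -0.089  0.996]
 [-1.    -0.028  0.004]]
yaw 5.14 TURN -0.66 SHIFT tool mm [89.2  3.5 13.1] without turn [89.2  3.6 13.1]
```

```bash
python3 -m creep '[[[0.01,0.002,0.008,-0.6],[0.015,0.001,0.005,0],[0.015,0,0,0],[0.015,0,0,0],[0.0,0,0,0]]]' 0.4
python3 - <<'E'
from h import *
go(BAY[1],.018,BY)
E
```

```text
clock: 10.6
ee_pos: [0.5674, -0.0195, 0.0509]
tool_rot: [-1.299, 1.124, 1.272]
ft_force: [-0.5, 0.5, 0.4]
finger_gap: 0.4
t 10.6 p [ 0.5674 -0.0195  0.0509] gap 0.4 F [-0.5  0.5  0.4]
[[ 0.031 -0.993 -0.112]
 [ 0.011 -0.112  0.994]
 [-0.999 -0.032  0.007]]
yaw 6.44 TURN 0.64 SHIFT tool mm [ 32.8   2.5 -10.3] without turn [ 32.8   2.6 -10.3]
```

```bash
python3 -m creep '[[[0.0,0.001,-0.006,0.6],[0,0.001,-0.004,0],[0.006,0,0,0],[0,0,0,0]]]' 0.4
python3 - <<'E'
from h import *
go(BAY[1],.018,BY)
b=optics.grab_frame('side')
crop('s',b,270,150,400,250,6,'pics/d4.png')
E
```

```text
clock: 11.0
ee_pos: [0.5673, -0.0268, 0.046]
tool_rot: [-1.295, 1.125, 1.266]
ft_force: [0.0, 0.4, -0.5]
finger_gap: 0.4
t 11.0 p [ 0.5673 -0.0268  0.046 ] gap 0.4 F [ 0.   0.4 -0.5]
[[ 0.033 -0.994 -0.106]
 [ 0.012 -0.106  0.994]
 [-0.999 -0.034  0.008]]
yaw 6.08 TURN 0.28 SHIFT tool mm [28.   1.6 -3.1] without turn [28.   1.6 -3.1]
```

View pics/d4.png

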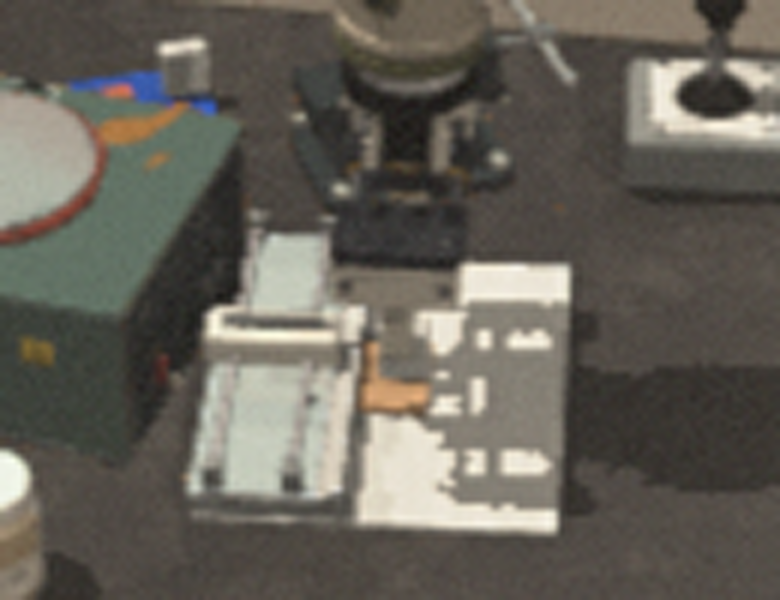

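The view shows the gripper over the middle rib, with the left bay empty. Descending.

```bash
python3 -m creep '[[[0.009,0.001,-0.002,0.2],[0.008,0.001,-0.001,0],[0.006,0,0,0],[0.004,0,0,0],[0,0,0,0]]]' 0.4
python3 -m creep '[[[0,0,0,0],[0,0,0,0],[0,0,0,0],[0,0,0,0],[0,0,0,0]]]' 0 45
python3 - <<'E'
from h import *
go(BAY[1],.018,BY)
E
```

```text
clock: 11.55
ee_pos: [0.5667, -0.0305, 0.0169]
tool_rot: [-1.292, 1.127, 1.262]
ft_force: [0.3, -0.6, 0.3]
finger_gap: 0.399
clock: 12.05
ee_pos: [0.5668, -0.0305, 0.0172]
tool_rot: [-1.292, 1.127, 1.262]
ft_force: [0.0, 0.7, -2.2]
finger_gap: 0.148
t 12.05 p [ 0.5668 -0.0305  0.0172] gap 0.148 F [ 0.   0.7 -2.2]
[[ 0.033 -0.994 -0.101]
 [ 0.011 -0.101  0.995]
 [-0.999 -0.034  0.008]]
yaw 5.81 TURN 0.01 SHIFT tool mm [-0.8 -0.3  0.8] without turn [-0.8 -0.3  0.8]
```

```bash
python3 -m creep '[[[-0.001,0.01,0,0],[-0.0007,0.02,0,0],[-0.0007,0.02,0,0],[-0.0007,0.02,0,0],[-0.0007,0.02,0,0]]]'
python3 -m creep '[[[-0.001,0.02,0,0],[-0.02,0.005,0,0],[-0.03,0,0,0],[-0.03,0,0,0],[-0.03,0,0,0]]]'
python3 - <<'E'
from h import *
go(BL-.04*ux(BLY)-.04*uy(BLY),.12,BLY)
E
```

```text
clock: 12.55
ee_pos: [0.4739, -0.0396, 0.0182]
tool_rot: [-1.292, 1.125, 1.261]
ft_force: [-0.4, 0.6, -1.6]
finger_gap: 0.148
clock: 13.05
ee_pos: [0.4393, -0.0434, 0.1283]
tool_rot: [-1.29, 1.137, 1.274]
ft_force: [0.8, 0.1, -2.9]
finger_gap: 0.146
t 13.05 p [ 0.4393 -0.0434  0.1283] gap 0.146 F [ 0.8  0.1 -2.9]
[[ 0.02  -0.994 -0.105]
 [ 0.009 -0.105  0.994]
 [-1.    -0.021  0.007]]
yaw 6.01 TURN 4.51 SHIFT tool mm [  13.9 -125.2  352.7] without turn [  13.9 -152.6  341.8]
```

```bash
python3 -m creep '[[[0,-0.018,0.04,0.8],[0,-0.018,0.04,0.8],[0,-0.018,0.04,0.8],[0,-0.018,0.04,0.8],[0,-0.018,0.04,0.8]]]'
python3 -m creep '[[[0,-0.012,0.039,0],[0,-0.012,0.036,0],[0,-0.008,0.033,0],[0.0,0,0.02,0],[0.0,0,0,0]]]'
python3 - <<'E'
from h import *
go(BL-.04*ux(BLY)-.04*uy(BLY),.018,BLY)
E
```

```text
clock: 13.55
ee_pos: [0.514, 0.1521, 0.1352]
tool_rot: [-1.221, 1.189, 1.197]
ft_force: [0.9, -0.8, -1.4]
finger_gap: 0.15
clock: 14.05
ee_pos: [0.5431, 0.2906, 0.1351]
tool_rot: [-1.224, 1.186, 1.203]
ft_force: [0.8, -0.2, -1.5]
finger_gap: 0.151
t 14.05 p [0.5431 0.2906 0.1351] gap 0.151 F [ 0.8 -0.2 -1.5]
[[ 0.021 -1.    -0.011]
 [ 0.004 -0.01   1.   ]
 [-1.    -0.021  0.004]]
yaw 0.60 TURN -0.90 SHIFT tool mm [117.4 -10.5  21.2] without turn [117.4 -10.2  21.3]
```

```bash
python3 -m creep '[[[0.01,-0.005,0.012,-0.9],[0.015,-0.004,0.007,0],[0.02,0,0,0],[0.015,0,0,0],[0.0,0,0,0]]]'
python3 - <<'E'
from h import *
go(BL-.04*ux(BLY)-.04*uy(BLY),.018,BLY)
E
```

```text
clock: 14.55
ee_pos: [0.5531, 0.3063, 0.0689]
tool_rot: [-1.237, 1.183, 1.213]
ft_force: [0.2, -0.5, -1.3]
finger_gap: 0.148
t 14.55 p [0.5531 0.3063 0.0689] gap 0.148 F [ 0.2 -0.5 -1.3]
[[ 0.019 -0.999 -0.025]
 [-0.    -0.025  1.   ]
 [-1.    -0.019 -0.001]]
yaw 1.44 TURN -0.06 SHIFT tool mm [51.  -1.7  6.3] without turn [51.  -1.7  6.3]
```

```bash
python3 -m creep '[[[0.01,-0.001,0.005,0],[0.01,0,0.001,0],[0.01,0,0,0],[0.007,0,0,0],[0.0,0,0,0]]]'
python3 - <<'E'
from h import *
go(BL-.04*ux(BLY)-.04*uy(BLY),.016,BLY)
b=optics.grab_frame('side')
crop('s',b,270,220,400,320,6,'pics/d5.png')
E
```

```text
clock: 15.05
ee_pos: [0.5553, 0.3112, 0.0282]
tool_rot: [-1.236, 1.185, 1.212]
ft_force: [1.0, -0.4, -2.8]
finger_gap: 0.146
t 15.05 p [0.5553 0.3112 0.0282] gap 0.146 F [ 1.  -0.4 -2.8]
[[ 0.019 -1.    -0.023]
 [-0.001 -0.023  1.   ]
 [-1.    -0.019 -0.002]]
yaw 1.32 TURN -0.18 SHIFT tool mm [12.2 -0.   1.4] without turn [12.2 -0.   1.4]
```

View pics/d5.png

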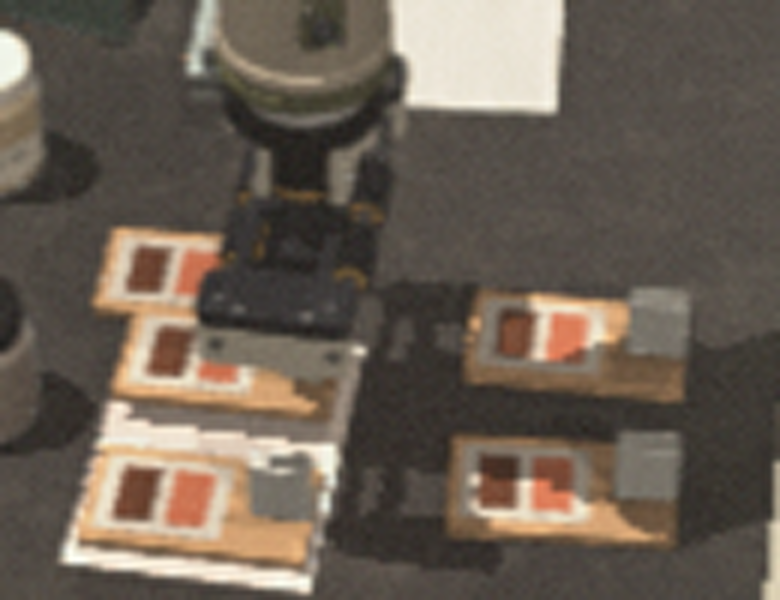

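```bash
python3 -m creep '[[[0.006,0,0.002,0],[0.004,0,0.001,0],[0.002,0,0,0],[0,0,0,0]]]'
python3 -m creep '[[[0,0,0,0],[0,0,0,0],[0,0,0,0]]]' 0.33
python3 -m creep '[[[-0.02,0,0,0],[-0.03,0,0,0],[-0.03,0,0,0],[-0.03,0,0,0],[0,0,0,0]]]'
python3 - <<'E'
from h import *
a=optics.grab_frame('top');crop('t',a,225,180,305,290,5,'pics/e1.png')
b=optics.grab_frame('side');crop('t',b,270,220,400,320,6,'pics/e2.png')
go([.5847,.2381],.10,3)
E
```

```text
clock: 15.5
ee_pos: [0.5563, 0.315, 0.0168]
tool_rot: [-1.236, 1.183, 1.211]
ft_force: [0.1, 0.4, -0.4]
finger_gap: 0.145
clock: 15.8
ee_pos: [0.5568, 0.3154, 0.0176]
tool_rot: [-1.236, 1.182, 1.21]
ft_force: [0.8, -0.8, 0.1]
finger_gap: 0.321
clock: 16.3
ee_pos: [0.554, 0.3154, 0.1314]
tool_rot: [-1.236, 1.182, 1.211]
ft_force: [-0.3, 0.4, -0.3]
finger_gap: 0.33
t 16.4 p [0.5528 0.3141 0.1282] gap 0.326 F [-1.1 -0.8 -0.6]
[[ 0.018 -1.    -0.023]
 [-0.002 -0.023  1.   ]
 [-1.    -0.018 -0.003]]
yaw 1.34 TURN -1.66 SHIFT tool mm [ 28.9 -27.3 -77.5] without turn [ 28.9 -29.6 -76.7]
```

View pics/e1.png

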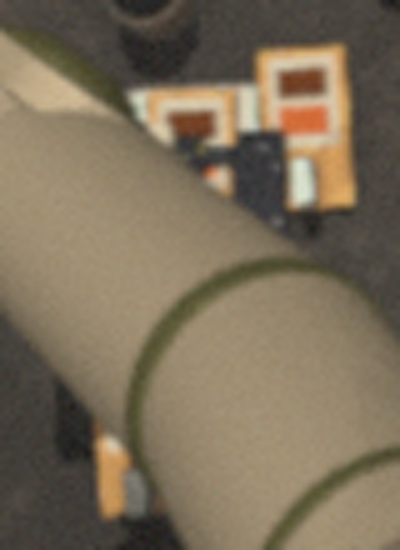

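View pics/e2.png

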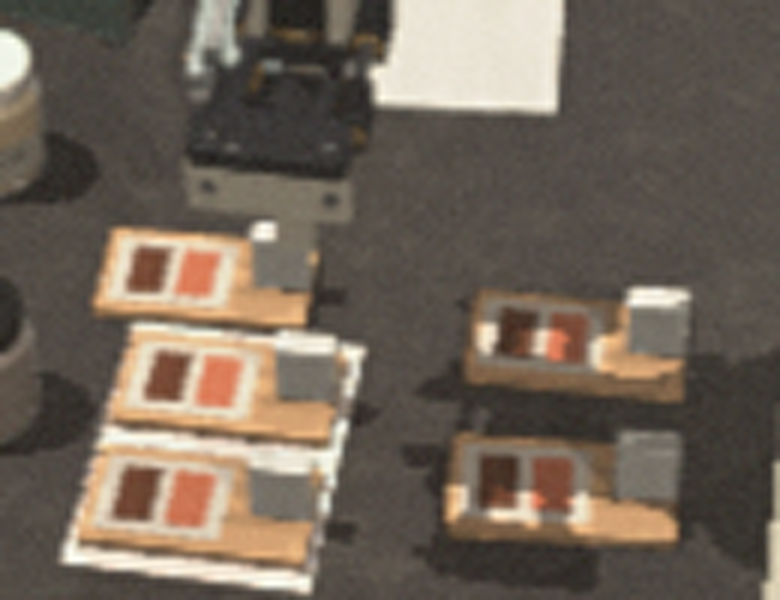

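Both scanned carriers lie on the blotter, and the fresh carriers haven't moved. Next is fresh A, the one beside the blotter.

```bash
python3 -m creep '[[[0,-0.008,-0.025,-1],[0,-0.008,-0.025,-0.6],[0,-0.006,-0.018,0],[0.01,0,0,0],[0,0,0,0]]]' 0.4
python3 - <<'E'
from h import *
go([.5847,.2383],.013,3)
E
```

```text
clock: 16.9
ee_pos: [0.5752, 0.2447, 0.1125]
tool_rot: [-1.258, 1.179, 1.239]
ft_force: [-0.7, -0.4, -0.6]
finger_gap: 0.401
t 16.9 p [0.5752 0.2447 0.1125] gap 0.401 F [-0.7 -0.4 -0.6]
[[ 0.011 -0.998 -0.054]
 [-0.005 -0.055  0.999]
 [-1.    -0.011 -0.005]]
yaw 3.12 TURN 0.12 SHIFT tool mm [99.6 -8.  -6.4] without turn [99.6 -8.  -6.4]
```

```bash
python3 -m creep '[[[0.015,-0.005,-0.003,0],[0.015,-0.003,-0.001,0],[0.015,0,0,0],[0.012,0,0,0],[0,0,0,0]]]' 0.4
python3 - <<'E'
from h import *
go([.5847,.2383],.013,3)
E
```

```text
clock: 17.4
ee_pos: [0.582, 0.2442, 0.0476]
tool_rot: [-1.259, 1.179, 1.245]
ft_force: [-0.3, -0.7, 0.8]
finger_gap: 0.401
t 17.4 p [0.582  0.2442 0.0476] gap 0.401 F [-0.3 -0.7  0.8]
[[ 0.007 -0.998 -0.059]
 [-0.004 -0.059  0.998]
 [-1.    -0.007 -0.005]]
yaw 3.39 TURN 0.39 SHIFT tool mm [34.6 -2.1 -5.8] without turn [34.6 -2.1 -5.9]
```

```bash
python3 -m creep '[[[0.003,-0.002,-0.006,0.4],[0.008,0,-0.001,0],[0.009,0,0,0],[0,0,0,0]]]' 0.4
python3 - <<'E'
from h import *
go([.5847,.2383],.013,3)
E
```

```text
clock: 17.8
ee_pos: [0.5848, 0.2372, 0.0263]
tool_rot: [-1.254, 1.182, 1.24]
ft_force: [0.3, -0.1, -0.0]
finger_gap: 0.399
t 17.8 p [0.5848 0.2372 0.0263] gap 0.399 F [ 0.3 -0.1 -0. ]
[[ 0.007 -0.999 -0.052]
 [-0.004 -0.052  0.999]
 [-1.    -0.007 -0.005]]
yaw 2.99 TURN -0.01 SHIFT tool mm [13.3  0.1  1.2] without turn [13.3  0.1  1.2]
```

```bash
python3 -m creep '[[[0.007,0,0.001,0],[0.005,0,0,0],[0.001,0,0,0],[0,0,0,0]]]' 0.4
python3 -m creep '[[[0,0,0,0],[0,0,0,0],[0,0,0,0],[0,0,0,0],[0,0,0,0]]]' 0 45
python3 -m creep '[[[-0.02,0,0,0],[-0.03,0,0,0],[-0.03,0,0,0],[-0.03,0,0,0],[0,0,0,0]]]'
python3 - <<'E'
from h import *
go(BAY[2]-.11*ux(BY),.05,BY)
E
```

```text
clock: 18.2
ee_pos: [0.5852, 0.2385, 0.0126]
tool_rot: [-1.254, 1.181, 1.24]
ft_force: [0.3, 0.4, 1.3]
finger_gap: 0.399
clock: 18.7
ee_pos: [0.5854, 0.2387, 0.0132]
tool_rot: [-1.254, 1.18, 1.239]
ft_force: [-0.2, -0.8, -1.6]
finger_gap: 0.151
clock: 19.2
ee_pos: [0.5829, 0.2385, 0.1252]
tool_rot: [-1.254, 1.184, 1.242]
ft_force: [-0.1, -0.2, -1.5]
finger_gap: 0.151
t 19.2 p [0.5829 0.2385 0.1252] gap 0.151 F [-0.1 -0.2 -1.5]
[[ 0.005 -0.999 -0.053]
 [-0.005 -0.053  0.999]
 [-1.    -0.004 -0.005]]
yaw 3.02 TURN -2.78 SHIFT tool mm [  75.6  153.6 -188.7] without turn [  75.6  144.3 -195.9]
```

```bash
python3 -m creep '[[[0,0.03,-0.04,-1.4],[0,0.03,-0.04,-1.4],[0,0.03,-0.037,0],[0,0.03,-0.037,0],[0,0.015,-0.015,0]]]'
python3 -m creep '[[[0,0,0,0],[0,0,0,0]]]'
python3 - <<'E'
from h import *
go(BAY[2]-.11*ux(BY),.05,BY)
E
```

```text
clock: 19.7
ee_pos: [0.4587, 0.0563, 0.1225]
tool_rot: [-1.291, 1.154, 1.284]
ft_force: [0.9, -0.6, -0.1]
finger_gap: 0.148
clock: 19.9
ee_pos: [0.4561, 0.053, 0.1218]
tool_rot: [-1.288, 1.16, 1.282]
ft_force: [0.2, -0.8, -2.0]
finger_gap: 0.146
t 19.9 p [0.4561 0.053  0.1218] gap 0.146 F [ 0.2 -0.8 -2. ]
[[ 0.002 -0.995 -0.103]
 [-0.003 -0.103  0.995]
 [-1.    -0.001 -0.004]]
yaw 5.92 TURN 0.12 SHIFT tool mm [ 71.8   8.4 -17.1] without turn [ 71.8   8.5 -17. ]
```

```bash
python3 -m creep '[[[0.01,0.004,-0.008,0.1],[0.02,0.003,-0.006,0],[0.02,0,-0.002,0],[0.015,0,0,0],[0,0,0,0]]]'
python3 - <<'E'
from h import *
go(BAY[2]-.11*ux(BY),.021,BY)
b=optics.grab_frame('side')
crop('s',b,270,150,400,250,6,'pics/f1.png')
E
```

```text
clock: 20.4
ee_pos: [0.4573, 0.0425, 0.054]
tool_rot: [-1.29, 1.15, 1.282]
ft_force: [0.3, -0.1, -0.9]
finger_gap: 0.147
t 20.4 p [0.4573 0.0425 0.054 ] gap 0.147 F [ 0.3 -0.1 -0.9]
[[ 0.008 -0.994 -0.107]
 [ 0.002 -0.107  0.994]
 [-1.    -0.008  0.001]]
yaw 6.13 TURN 0.33 SHIFT tool mm [32.9  8.8 -6.8] without turn [32.9  8.8 -6.8]
```

View pics/f1.png

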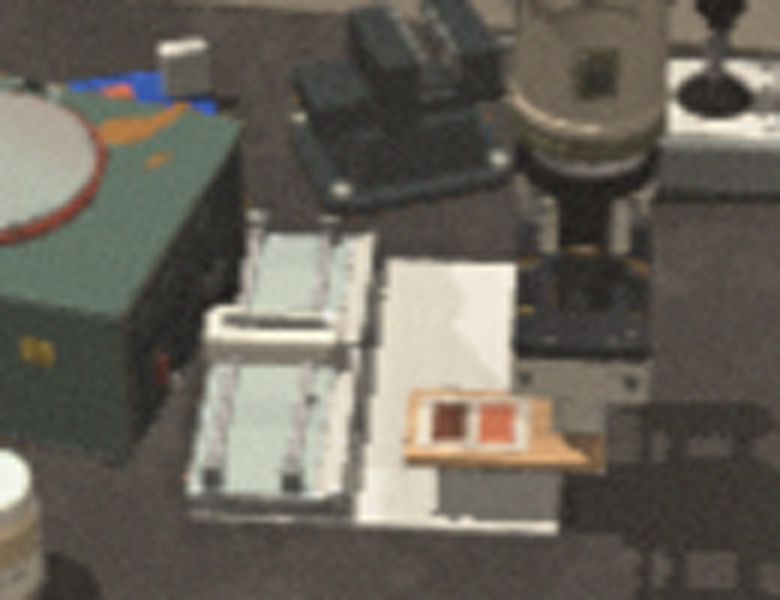

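```bash
python3 -m creep '[[[0.006,0.003,-0.005,0.3],[0.01,0.001,-0.002,0],[0.01,0,0,0],[0.003,0,0,0],[0,0,0,0]]]'
python3 - <<'E'
from h import *
go(BAY[2]-.10*ux(BY),.021,BY)
E
```

```text
clock: 20.95
ee_pos: [0.4574, 0.0366, 0.0264]
tool_rot: [-1.289, 1.146, 1.275]
ft_force: [0.3, 0.4, -1.7]
finger_gap: 0.142
t 20.95 p [0.4574 0.0366 0.0264] gap 0.142 F [ 0.3  0.4 -1.7]
[[ 0.014 -0.995 -0.103]
 [ 0.004 -0.103  0.995]
 [-1.    -0.014  0.002]]
yaw 5.89 TURN 0.09 SHIFT tool mm [ 5.4 -2.  -1. ] without turn [ 5.4 -2.  -1. ]
```

```bash
python3 -m creep '[[[0.0045,0,-0.001,0],[0,0,0,0],[0,-0.01,0,0],[0,-0.01,0,0],[0,0,0,0]]]'
python3 - <<'E'
from h import *
go(BAY[2],.0205,BY)
b=optics.grab_frame('side')
crop('s',b,270,150,400,250,6,'pics/f2.png')
E
```

```text
clock: 21.45
ee_pos: [0.4805, 0.038, 0.0235]
tool_rot: [-1.29, 1.144, 1.273]
ft_force: [-0.3, -0.2, -2.4]
finger_gap: 0.147
t 21.45 p [0.4805 0.038  0.0235] gap 0.147 F [-0.3 -0.2 -2.4]
[[ 0.017 -0.995 -0.102]
 [ 0.004 -0.102  0.995]
 [-1.    -0.017  0.003]]
yaw 5.88 TURN 0.08 SHIFT tool mm [  4.3 -78.8   0.1] without turn [  4.3 -78.8  -0. ]
```

View pics/f2.png

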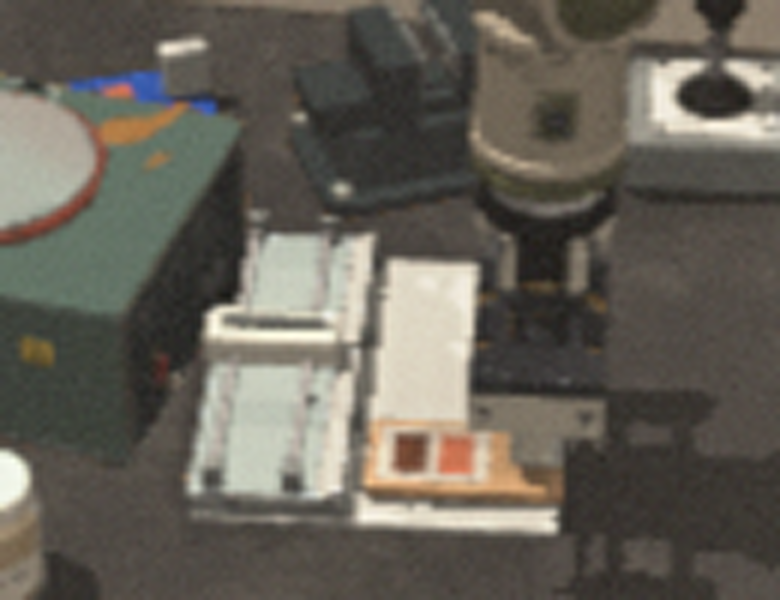

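```bash
python3 -m creep '[[[0.0035,0,0,0],[0,0,0,0],[0.0005,-0.012,0,0],[0.0005,-0.012,0,0],[0,0,0,0]]]'
python3 - <<'E'
from h import *
go(BAY[2],.0200,BY)
E
```

```text
clock: 22.0
ee_pos: [0.5043, 0.0397, 0.0191]
tool_rot: [-1.289, 1.148, 1.275]
ft_force: [0.7, -0.7, 0.4]
finger_gap: 0.146
t 22.0 p [0.5043 0.0397 0.0191] gap 0.146 F [ 0.7 -0.7  0.4]
[[ 0.014 -0.995 -0.102]
 [ 0.002 -0.102  0.995]
 [-1.    -0.014  0.001]]
yaw 5.86 TURN 0.06 SHIFT tool mm [ -0.1 -55.1   0.8] without turn [ -0.1 -55.1   0.7]
```

```bash
python3 -m creep '[[[0,-0.012,0.0003,0],[0.0001,-0.012,0.0003,0],[0.0001,-0.012,0,0],[0.0,-0.01,0,0],[0,0,0,0]]]'
python3 - <<'E'
from h import *
go(BAY[2],.0195,BY)
E
```

```text
clock: 22.5
ee_pos: [0.5551, 0.0456, 0.0195]
tool_rot: [-1.288, 1.146, 1.274]
ft_force: [0.1, -0.5, -2.7]
finger_gap: 0.147
t 22.5 p [0.5551 0.0456 0.0195] gap 0.147 F [ 0.1 -0.5 -2.7]
[[ 0.015 -0.995 -0.101]
 [ 0.004 -0.101  0.995]
 [-1.    -0.015  0.002]]
yaw 5.81 TURN 0.01 SHIFT tool mm [ 0.1 -3.9 -0. ] without turn [ 0.1 -3.9 -0. ]
```

Now pushing gently to the stop, a few mm at a time and watching the force.

```bash
for i in 1; do python3 -m creep '[[[0,-0.003,0,0],[0,-0.002,0,0]]]'; python3 -m creep '[[[0,-0.003,0,0],[0,-0.003,0,0]]]'; done
```

```text
clock: 22.7
ee_pos: [0.5597, 0.046, 0.0193]
tool_rot: [-1.288, 1.147, 1.274]
ft_force: [-0.9, -0.7, -0.5]
finger_gap: 0.147
clock: 22.9
ee_pos: [0.5605, 0.046, 0.019]
tool_rot: [-1.286, 1.155, 1.28]
ft_force: [-12.0, 0.7, 11.9]
finger_gap: 0.148
```

```bash
python3 -m creep '[[[0,0,0,0],[0,0,0,0],[0,0,0,0],[0,0,0,0]]]' 0.4
python3 -m creep '[[[-0.02,0,0,0],[-0.03,0,0,0],[-0.03,0,0,0],[-0.03,0,0,0],[0,0,0,0]]]'
python3 - <<'E'
from h import *
b=optics.grab_frame('side');crop('t',b,260,150,400,320,4,'pics/g1.png')
go([.3901,.2518],.12,3)
E
```

```text
clock: 23.3
ee_pos: [0.5603, 0.0463, 0.0195]
tool_rot: [-1.287, 1.154, 1.28]
ft_force: [-0.4, -0.4, -0.8]
finger_gap: 0.396
clock: 23.8
ee_pos: [0.56, 0.0467, 0.1325]
tool_rot: [-1.287, 1.155, 1.282]
ft_force: [-0.2, 0.5, -0.5]
finger_gap: 0.401
t 23.85 p [0.5593 0.0463 0.1309] gap 0.404 F [-1.   0.   0.9]
[[ 0.003 -0.995 -0.103]
 [ 0.    -0.103  0.995]
 [-1.    -0.003  0.   ]]
yaw 5.92 TURN 2.92 SHIFT tool mm [ 10.5 158.2 214.1] without turn [ 10.5 147.1 221.9]
```

View pics/g1.png

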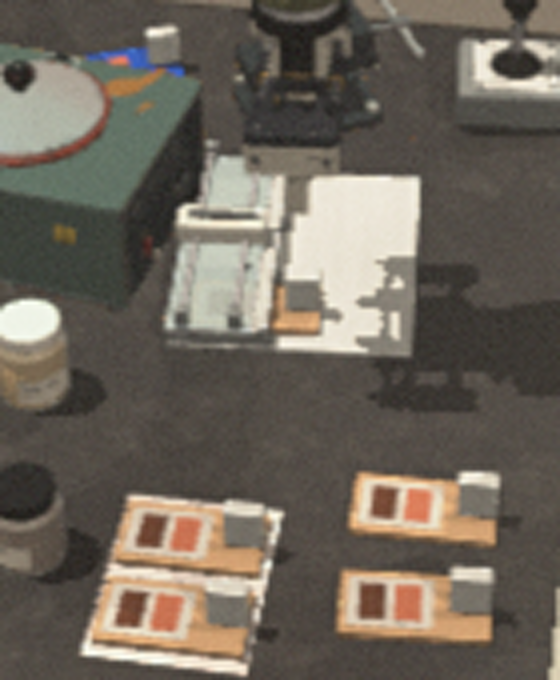

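```bash
python3 -m creep '[[[0,0.028,0.04,1.4],[0,0.028,0.04,1.4],[0,0.03,0.04,0],[0,0.03,0.04,0],[0,0.03,0.038,0]]]' 0.4
python3 -m creep '[[[0,0.003,0.005,0],[0,0,0,0]]]'
python3 - <<'E'
from h import *
a=optics.grab_frame('top');crop('t',a,225,180,305,290,5,'pics/g2.png')
b=optics.grab_frame('side');crop('t',b,260,210,400,320,5,'pics/g3.png')
go([.3901,.2518],.06,2.6)
E
```

```text
clock: 24.35
ee_pos: [0.4014, 0.2321, 0.1261]
tool_rot: [-1.237, 1.191, 1.232]
ft_force: [0.8, 0.9, 0.5]
finger_gap: 0.399
clock: 24.55
ee_pos: [0.393, 0.2424, 0.1249]
tool_rot: [-1.244, 1.187, 1.243]
ft_force: [0.7, -0.0, -0.6]
finger_gap: 0.402
t 24.65 p [0.3941 0.2411 0.125 ] gap 0.398 F [-0.5 -0.2 -0.5]
[[ 0.    -0.999 -0.044]
 [-0.001 -0.044  0.999]
 [-1.    -0.    -0.001]]
yaw 2.53 TURN -0.07 SHIFT tool mm [65.   3.6 11. ] without turn [65.   3.6 11. ]
```

View pics/g3.png

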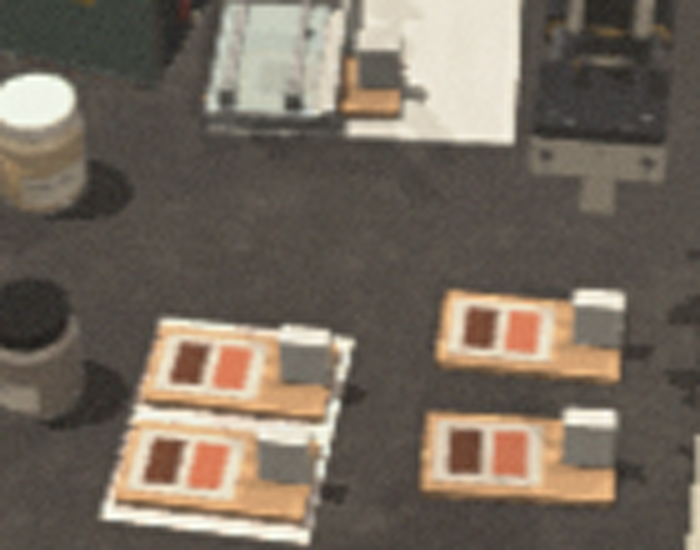

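```bash
python3 -m creep '[[[0.01,0.002,0.007,0],[0.015,0.001,0.004,0],[0.015,0,0.001,0],[0.012,0,0,0],[0,0,0,0]]]' 0.4
python3 - <<'E'
from h import *
go([.3901,.2518],.013,2.6)
E
```

```text
clock: 25.15
ee_pos: [0.3972, 0.2451, 0.07]
tool_rot: [-1.233, 1.197, 1.227]
ft_force: [-0.1, -0.1, 0.0]
finger_gap: 0.402
t 25.15 p [0.3972 0.2451 0.07  ] gap 0.402 F [-0.1 -0.1  0. ]
[[ 0.002 -1.    -0.028]
 [-0.003 -0.028  1.   ]
 [-1.    -0.002 -0.003]]
yaw 1.61 TURN -0.99 SHIFT tool mm [56.9  6.8  7.2] without turn [56.9  7.   7.1]
```

```bash
python3 -m creep '[[[0.006,0.004,0.005,-1],[0.01,0.003,0.002,0],[0.008,0.001,0.0,0],[0,0,0,0]]]' 0.4
python3 - <<'E'
from h import *
go([.3901,.2518],.013,2.6)
b=optics.grab_frame('side');crop('t',b,300,200,430,310,6,'pics/g4.png')
E
```

```text
clock: 25.55
ee_pos: [0.3912, 0.2496, 0.0452]
tool_rot: [-1.243, 1.19, 1.236]
ft_force: [-0.0, -0.0, 0.1]
finger_gap: 0.401
t 25.55 p [0.3912 0.2496 0.0452] gap 0.401 F [-0.  -0.   0.1]
[[ 0.003 -0.999 -0.041]
 [-0.003 -0.041  0.999]
 [-1.    -0.003 -0.003]]
yaw 2.37 TURN -0.23 SHIFT tool mm [32.2  1.1  2.4] without turn [32.2  1.1  2.4]
```

View pics/g4.png

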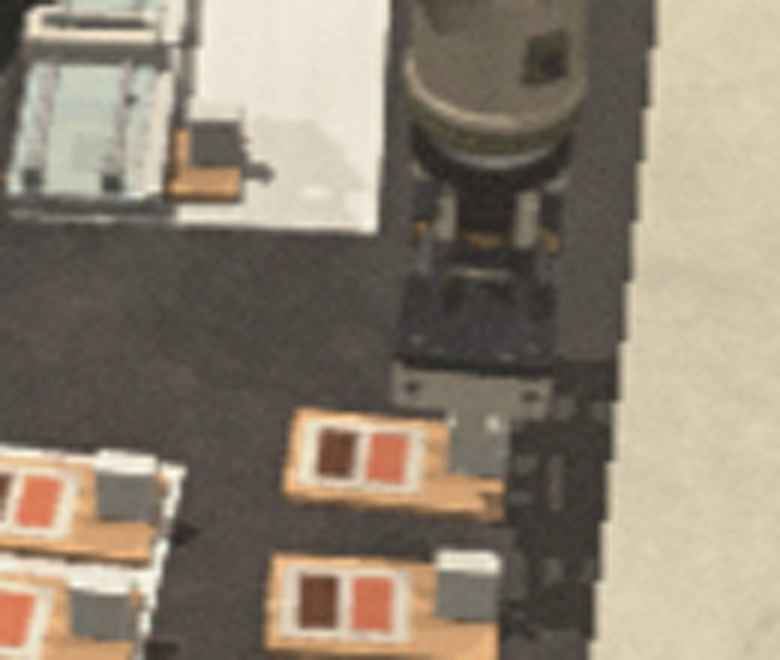

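```bash
python3 -m creep '[[[0.01,0.001,0.002,-0.2],[0.011,0,0,0],[0.007,0,0,0],[0.003,0,0,0],[0,0,0,0]]]' 0.4
python3 -m creep '[[[0,0,0,0],[0,0,0,0],[0,0,0,0],[0,0,0,0],[0,0,0,0]]]' 0 45
python3 - <<'E'
from h import *
go([.3901,.2518],.013,2.6)
E
```

```text
clock: 26.1
ee_pos: [0.3913, 0.2524, 0.0134]
tool_rot: [-1.246, 1.185, 1.238]
ft_force: [-0.3, 1.0, 0.1]
finger_gap: 0.404
clock: 26.6
ee_pos: [0.3916, 0.2526, 0.0141]
tool_rot: [-1.246, 1.184, 1.238]
ft_force: [-0.9, 0.6, -2.5]
finger_gap: 0.149
t 26.6 p [0.3916 0.2526 0.0141] gap 0.149 F [-0.9  0.6 -2.5]
[[ 0.006 -0.999 -0.045]
 [-0.001 -0.045  0.999]
 [-1.    -0.006 -0.001]]
yaw 2.59 TURN -0.01 SHIFT tool mm [ 1.1  1.6 -0.7] without turn [ 1.1  1.6 -0.7]
```

```bash
python3 -m creep '[[[-0.02,0,0,0],[-0.03,0,0,0],[-0.03,0,0,0],[-0.03,-0.01,0,0],[0,-0.02,-0.02,0]]]'
python3 -m creep '[[[0,-0.02,-0.04,-0.8],[0,-0.01,-0.042,-0.8],[0,-0.005,-0.042,-0.8],[0,0,-0.042,-0.8],[0,0,-0.042,0]]]'
python3 - <<'E'
from h import *
go(BAY[1]-.11*ux(BY),.06,BY)
E
```

```text
clock: 27.1
ee_pos: [0.4191, 0.2357, 0.1276]
tool_rot: [-1.25, 1.185, 1.245]
ft_force: [0.7, 0.2, -1.8]
finger_gap: 0.145
clock: 27.6
ee_pos: [0.4755, 0.0273, 0.1298]
tool_rot: [-1.296, 1.146, 1.288]
ft_force: [0.1, -0.0, -2.1]
finger_gap: 0.147
t 27.6 p [0.4755 0.0273 0.1298] gap 0.147 F [ 0.1 -0.  -2.1]
[[ 0.008 -0.993 -0.115]
 [ 0.002 -0.115  0.993]
 [-1.    -0.008  0.001]]
yaw 6.61 TURN 0.81 SHIFT tool mm [ 69.6  25.3 -66. ] without turn [ 69.6  26.2 -65.6]
```

```bash
python3 -m creep '[[[0,0.009,-0.03,0.6],[0,0.009,-0.022,0],[0.015,0.005,-0.006,0],[0.015,0,0,0],[0,0,0,0]]]'
python3 - <<'E'
from h import *
go(BAY[1]-.11*ux(BY),.05,BY)
E
```

```text
clock: 28.1
ee_pos: [0.4566, -0.045, 0.0987]
tool_rot: [-1.279, 1.163, 1.27]
ft_force: [-0.1, -0.2, -1.5]
finger_gap: 0.148
t 28.1 p [ 0.4566 -0.045   0.0987] gap 0.148 F [-0.1 -0.2 -1.5]
[[ 0.006 -0.996 -0.09 ]
 [-0.002 -0.09   0.996]
 [-1.    -0.005 -0.003]]
yaw 5.15 TURN -0.65 SHIFT tool mm [48.7 -1.1  4.2] without turn [48.7 -1.1  4.3]
```

```bash
python3 -m creep '[[[0.015,0,0.003,-0.6],[0.015,0,0.001,0],[0.015,0,0,0],[0.01,0,0,0],[0,0,0,0]]]'
python3 - <<'E'
from h import *
go(BAY[1]-.10*ux(BY),.021,BY)
E
```

```text
clock: 28.6
ee_pos: [0.4577, -0.0403, 0.0442]
tool_rot: [-1.29, 1.156, 1.277]
ft_force: [-1.2, 0.6, -1.8]
finger_gap: 0.147
t 28.6 p [ 0.4577 -0.0403  0.0442] gap 0.147 F [-1.2  0.6 -1.8]
[[ 0.008 -0.995 -0.102]
 [-0.003 -0.102  0.995]
 [-1.    -0.007 -0.003]]
yaw 5.85 TURN 0.05 SHIFT tool mm [23.2 -9.6 -0.5] without turn [23.2 -9.6 -0.5]
```

```bash
python3 -m creep '[[[0.009,0,0,0],[0.008,0,0,0],[0.004,0,0,0],[0,0,0,0]]]'
python3 - <<'E'
from h import *
go(BAY[1]-.10*ux(BY),.021,BY)
b=optics.grab_frame('side')
crop('s',b,270,150,400,250,6,'pics/i1.png')
E
```

```text
clock: 29.0
ee_pos: [0.4591, -0.0398, 0.0231]
tool_rot: [-1.291, 1.154, 1.276]
ft_force: [0.3, 1.5, -1.4]
finger_gap: 0.143
t 29.0 p [ 0.4591 -0.0398  0.0231] gap 0.143 F [ 0.3  1.5 -1.4]
[[ 0.01  -0.995 -0.103]
 [-0.003 -0.103  0.995]
 [-1.    -0.01  -0.004]]
yaw 5.89 TURN 0.09 SHIFT tool mm [ 2.2 -8.4 -0.8] without turn [ 2.2 -8.4 -0.8]
```

View pics/i1.png

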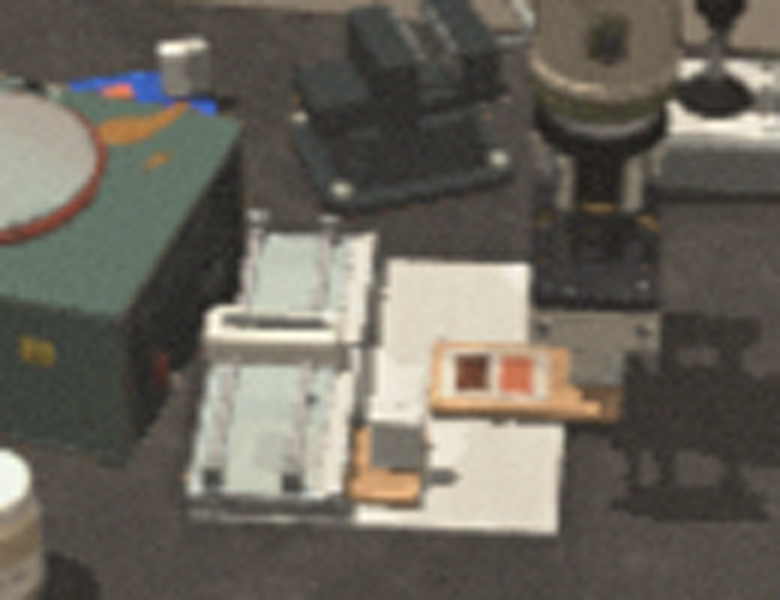

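```bash
python3 -m creep '[[[0.002,0,-0.0007,0],[0,-0.01,0,0],[0,-0.012,0,0],[0.0002,-0.012,0,0],[0,0,0,0]]]'
python3 - <<'E'
from h import *
go(BAY[1],.0205,BY)
E
```

```text
clock: 29.55
ee_pos: [0.4974, -0.0368, 0.0222]
tool_rot: [-1.292, 1.152, 1.274]
ft_force: [0.7, -0.8, -2.0]
finger_gap: 0.151
t 29.55 p [ 0.4974 -0.0368  0.0222] gap 0.151 F [ 0.7 -0.8 -2. ]
[[ 0.012 -0.995 -0.102]
 [-0.002 -0.102  0.995]
 [-1.    -0.012 -0.003]]
yaw 5.85 TURN 0.05 SHIFT tool mm [  2.6 -70.    0.1] without turn [  2.6 -70.   -0. ]
```

```bash
python3 -m creep '[[[0.0015,-0.004,0,0],[0.0002,-0.012,0,0],[0.0002,-0.012,0,0],[0.0002,-0.012,0,0],[0,0,0,0]]]'
python3 - <<'E'
from h import *
go(BAY[1],.0205,BY)
E
```

```text
clock: 30.05
ee_pos: [0.5411, -0.0326, 0.0204]
tool_rot: [-1.291, 1.152, 1.273]
ft_force: [-1.3, -0.2, -1.5]
finger_gap: 0.149
t 30.05 p [ 0.5411 -0.0326  0.0204] gap 0.149 F [-1.3 -0.2 -1.5]
[[ 0.012 -0.995 -0.101]
 [-0.002 -0.101  0.995]
 [-1.    -0.012 -0.003]]
yaw 5.81 TURN 0.01 SHIFT tool mm [  0.2 -26.    0.2] without turn [  0.2 -26.    0.2]
```

```bash
python3 -m creep '[[[0.0,-0.01,0,0],[0.0002,-0.01,0,0],[0,0,0,0]]]'
python3 -m creep '[[[0,-0.003,0,0],[0,-0.002,0,0]]]'
python3 -m creep '[[[0,-0.003,0,0],[0,-0.003,0,0]]]'
```

```text
clock: 30.35
ee_pos: [0.5625, -0.0304, 0.0203]
tool_rot: [-1.291, 1.153, 1.274]
ft_force: [0.5, -0.0, -1.2]
finger_gap: 0.147
clock: 30.55
ee_pos: [0.5672, -0.03, 0.0202]
tool_rot: [-1.29, 1.153, 1.274]
ft_force: [-0.2, -0.1, -2.2]
finger_gap: 0.146
clock: 30.75
ee_pos: [0.5698, -0.0298, 0.02]
tool_rot: [-1.289, 1.159, 1.278]
ft_force: [-14.9, 0.9, 12.8]
finger_gap: 0.146
```

```bash
python3 -m creep '[[[0,0,0,0],[0,0,0,0],[0,0,0,0],[0,0,0,0]]]' 0.4
python3 -m creep '[[[-0.02,0,0,0],[-0.03,0,0,0],[-0.03,0,0,0],[-0.03,0,0,0],[0,0.03,0,0]]]'
python3 - <<'E'
from h import *
b=optics.grab_frame('side');crop('t',b,260,150,400,320,4,'pics/j1.png')
go([.3843,.3465],.12,4.8)
E
```

```text
clock: 31.15
ee_pos: [0.5702, -0.0297, 0.0205]
tool_rot: [-1.289, 1.158, 1.278]
ft_force: [0.9, -0.4, 0.4]
finger_gap: 0.392
clock: 31.65
ee_pos: [0.5432, -0.0308, 0.1337]
tool_rot: [-1.29, 1.154, 1.277]
ft_force: [0.3, 0.2, -0.7]
finger_gap: 0.398
t 31.7 p [ 0.5348 -0.0325  0.1318] gap 0.399 F [-7.6 -0.3 -2.2]
[[-0.    -0.995 -0.102]
 [-0.004 -0.102  0.995]
 [-1.     0.001 -0.004]]
yaw 5.88 TURN 1.08 SHIFT tool mm [ 10.2 118.3 390.3] without turn [ 10.2 110.9 392.4]
```

View pics/j1.png

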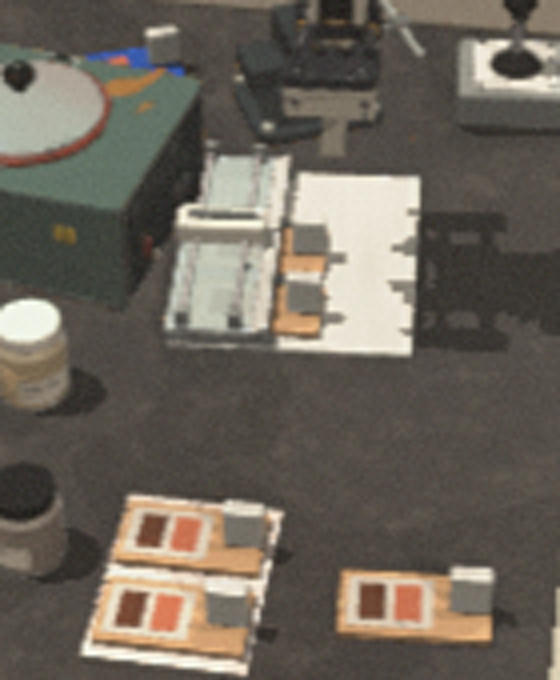

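```bash
python3 -m creep '[[[0,0.01,0.04,0],[0,0.01,0.04,0],[0,0.01,0.04,0],[0,0.012,0.04,0],[0,0.012,0.04,0]]]' 0.4
python3 -m creep '[[[0,0.012,0.04,0],[0,0.012,0.04,0],[0,0.013,0.04,0],[0,0.012,0.03,0],[0,0.0,0,0]]]'
python3 - <<'E'
from h import *
b=optics.grab_frame('side');crop('t',b,260,210,400,320,5,'pics/j2.png')
go([.3843,.3465],.06,4.8)
print(proj('side',[[.3843,.3465,.044]]))
E
```

```text
clock: 32.2
ee_pos: [0.4607, 0.1592, 0.1309]
tool_rot: [-1.28, 1.171, 1.268]
ft_force: [0.6, 0.5, 0.8]
finger_gap: 0.4
clock: 32.7
ee_pos: [0.3934, 0.3162, 0.1299]
tool_rot: [-1.282, 1.163, 1.274]
ft_force: [-0.5, -0.3, 0.1]
finger_gap: 0.399
t 32.75 p [0.3943 0.314  0.1297] gap 0.4 F [0.1 0.9 0.3]
[[ 0.003 -0.996 -0.093]
 [-0.005 -0.093  0.996]
 [-1.    -0.003 -0.005]]
yaw 5.32 TURN 0.52 SHIFT tool mm [69.6  7.5 33.6] without turn [69.6  7.2 33.6]
[[377.0066391  293.02160632]]
```

View pics/j2.png

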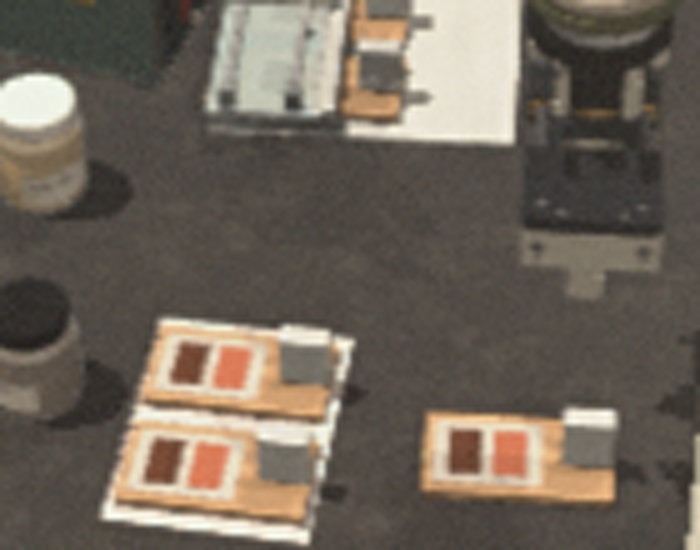

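```bash
python3 -m creep '[[[0,0.004,0.015,0.5],[0.01,0.003,0.01,0],[0.015,0.001,0.004,0],[0.015,0,0.001,0],[0,0,0,0]]]' 0.4
python3 - <<'E'
from h import *
go([.3838,.3465],.014,4.8)
E
```

```text
clock: 33.25
ee_pos: [0.3874, 0.3372, 0.0881]
tool_rot: [-1.275, 1.175, 1.258]
ft_force: [-0.8, -0.5, 0.8]
finger_gap: 0.399
t 33.25 p [0.3874 0.3372 0.0881] gap 0.399 F [-0.8 -0.5  0.8]
[[ 0.005 -0.997 -0.077]
 [-0.009 -0.077  0.997]
 [-1.    -0.004 -0.01 ]]
yaw 4.41 TURN -0.39 SHIFT tool mm [74.   3.1 10.3] without turn [74.   3.2 10.2]
```

```bash
python3 -m creep '[[[0.01,0.001,0.006,-0.4],[0.012,0.001,0.003,0],[0.012,0,0.001,0],[0.008,0,0,0],[0,0,0,0]]]' 0.4
python3 - <<'E'
from h import *
go([.3838,.3465],.014,4.8)
E
```

```text
clock: 33.75
ee_pos: [0.3867, 0.3451, 0.0433]
tool_rot: [-1.279, 1.173, 1.259]
ft_force: [-0.1, 0.4, -0.3]
finger_gap: 0.4
t 33.75 p [0.3867 0.3451 0.0433] gap 0.4 F [-0.1  0.4 -0.3]
[[ 0.006 -0.997 -0.081]
 [-0.01  -0.081  0.997]
 [-1.    -0.005 -0.01 ]]
yaw 4.63 TURN -0.17 SHIFT tool mm [29.3  2.9  2. ] without turn [29.3  2.9  2. ]
```

```bash
python3 -m creep '[[[0.01,0.002,0.001,-0.2],[0.01,0.001,0,0],[0.007,0,0,0],[0.002,0,0,0],[0,0,0,0]]]' 0.4
python3 -m creep '[[[0,0,0,0],[0,0,0,0],[0,0,0,0],[0,0,0,0],[0,0,0,0]]]' 0 45
python3 - <<'E'
from h import *
go([.3838,.3465],.014,4.8)
E
```

```text
clock: 34.25
ee_pos: [0.3833, 0.3456, 0.0117]
tool_rot: [-1.282, 1.171, 1.263]
ft_force: [0.8, -0.2, 0.1]
finger_gap: 0.403
clock: 34.75
ee_pos: [0.3836, 0.346, 0.0125]
tool_rot: [-1.282, 1.17, 1.262]
ft_force: [-0.1, 0.3, -1.4]
finger_gap: 0.15
t 34.75 p [0.3836 0.346  0.0125] gap 0.15 F [-0.1  0.3 -1.4]
[[ 0.007 -0.996 -0.085]
 [-0.009 -0.085  0.996]
 [-1.    -0.006 -0.01 ]]
yaw 4.87 TURN 0.07 SHIFT tool mm [-1.5 -0.2  0.5] without turn [-1.5 -0.2  0.5]
```

```bash
python3 -m creep '[[[-0.02,0,0,0],[-0.03,0,0,0],[-0.03,0,0,0],[-0.03,-0.015,-0.01,0],[0,-0.025,-0.03,0]]]'
python3 -m creep '[[[0,-0.025,-0.04,0],[0,-0.015,-0.042,0],[0,-0.01,-0.042,0],[0,-0.005,-0.042,0],[0,0,-0.042,0]]]'
python3 - <<'E'
from h import *
go(BAY[0]-.11*ux(BY),.06,BY)
E
```

```text
clock: 35.25
ee_pos: [0.4228, 0.3133, 0.1263]
tool_rot: [-1.287, 1.169, 1.271]
ft_force: [2.3, 0.5, -1.6]
finger_gap: 0.152
clock: 35.75
ee_pos: [0.5027, 0.1062, 0.13]
tool_rot: [-1.288, 1.162, 1.271]
ft_force: [1.3, -0.7, -1.7]
finger_gap: 0.151
t 35.75 p [0.5027 0.1062 0.13  ] gap 0.151 F [ 1.3 -0.7 -1.7]
[[ 0.008 -0.995 -0.096]
 [-0.006 -0.096  0.995]
 [-1.    -0.007 -0.007]]
yaw 5.50 TURN -0.30 SHIFT tool mm [  71.1   60.1 -217.4] without turn [  71.1   59.  -217.7]
```

```bash
python3 -m creep '[[[0,0.012,-0.043,0],[0,0.012,-0.043,0],[0,0.012,-0.043,0],[0,0.012,-0.043,0],[0,0.008,-0.025,0]]]'
python3 -m creep '[[[0,0,0,0],[0,0,0,0]]]'
python3 - <<'E'
from h import *
go(BAY[0]-.11*ux(BY),.05,BY)
E
```

```text
clock: 36.25
ee_pos: [0.4631, -0.1068, 0.1304]
tool_rot: [-1.285, 1.167, 1.267]
ft_force: [0.5, -0.2, -1.5]
finger_gap: 0.148
clock: 36.45
ee_pos: [0.4609, -0.1117, 0.13]
tool_rot: [-1.279, 1.174, 1.262]
ft_force: [0.1, 0.7, -2.3]
finger_gap: 0.144
t 36.45 p [ 0.4609 -0.1117  0.13  ] gap 0.144 F [ 0.1  0.7 -2.3]
[[ 0.004 -0.997 -0.082]
 [-0.01  -0.082  0.997]
 [-1.    -0.003 -0.01 ]]
yaw 4.72 TURN -1.08 SHIFT tool mm [80.1 -3.8 -4.6] without turn [80.1 -3.9 -4.5]
```

```bash
python3 -m creep '[[[0.015,-0.001,-0.003,-1],[0.02,0,-0.001,0],[0.02,0,0,0],[0.015,0,0,0],[0,0,0,0]]]'
python3 - <<'E'
from h import *
go(BAY[0]-.105*ux(BY),.02,BY)
E
```

```text
clock: 36.95
ee_pos: [0.4653, -0.111, 0.0588]
tool_rot: [-1.297, 1.157, 1.278]
ft_force: [-1.2, -0.8, -1.8]
finger_gap: 0.146
t 36.95 p [ 0.4653 -0.111   0.0588] gap 0.146 F [-1.2 -0.8 -1.8]
[[ 0.008 -0.994 -0.107]
 [-0.008 -0.107  0.994]
 [-1.    -0.007 -0.009]]
yaw 6.12 TURN 0.32 SHIFT tool mm [38.9 -4.3 -5.3] without turn [38.9 -4.3 -5.3]
```

```bash
python3 -m creep '[[[0.008,0,-0.004,0.3],[0.012,0,-0.001,0],[0.012,0,0,0],[0.003,0,0,0],[0,0,0,0]]]'
python3 - <<'E'
from h import *
go(BAY[0]-.10*ux(BY),.0195,BY)
b=optics.grab_frame('side')
crop('s',b,270,150,400,250,6,'pics/k1.png')
E
```

```text
clock: 37.45
ee_pos: [0.469, -0.114, 0.0243]
tool_rot: [-1.298, 1.155, 1.274]
ft_force: [-0.2, 0.2, -1.0]
finger_gap: 0.151
t 37.45 p [ 0.469  -0.114   0.0243] gap 0.151 F [-0.2  0.2 -1. ]
[[ 0.012 -0.994 -0.105]
 [-0.008 -0.105  0.994]
 [-1.    -0.011 -0.009]]
yaw 6.02 TURN 0.22 SHIFT tool mm [ 4.9 -6.2 -2.2] without turn [ 4.9 -6.2 -2.2]
```

View pics/k1.png

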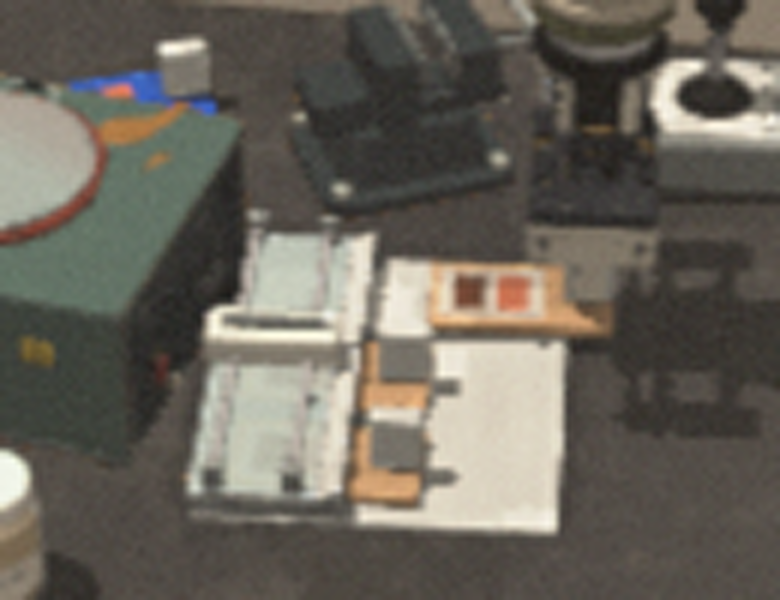

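```bash
python3 -m creep '[[[0.003,0,-0.002,0.2],[0.0017,0,-0.0003,0],[0,0,0,0]]]'
python3 - <<'E'
from h import *
go(BAY[0],.0193,BY)
E
```

```text
clock: 37.8
ee_pos: [0.4702, -0.1168, 0.0208]
tool_rot: [-1.296, 1.156, 1.268]
ft_force: [0.2, 0.6, -1.6]
finger_gap: 0.15
t 37.8 p [ 0.4702 -0.1168  0.0208] gap 0.15 F [ 0.2  0.6 -1.6]
[[ 0.014 -0.995 -0.101]
 [-0.008 -0.101  0.995]
 [-1.    -0.014 -0.009]]
yaw 5.77 TURN -0.03 SHIFT tool mm [   3.  -105.3    0.7] without turn [   3.  -105.3    0.7]
```

```bash
python3 -m creep '[[[0.0012,-0.01,0.0003,0],[0.0002,-0.012,0,0],[0.0002,-0.012,0,0],[0,0,0,0]]]'
python3 - <<'E'
from h import *
go(BAY[0],.0193,BY)
E
```

```text
clock: 38.2
ee_pos: [0.5082, -0.1128, 0.0202]
tool_rot: [-1.296, 1.155, 1.267]
ft_force: [-0.3, 0.6, -2.6]
finger_gap: 0.149
t 38.2 p [ 0.5082 -0.1128  0.0202] gap 0.149 F [-0.3  0.6 -2.6]
[[ 0.016 -0.995 -0.1  ]
 [-0.008 -0.1    0.995]
 [-1.    -0.015 -0.009]]
yaw 5.74 TURN -0.06 SHIFT tool mm [  1.9 -67.1   0.5] without turn [  1.9 -67.1   0.6]
```

```bash
python3 -m creep '[[[0.0008,-0.01,0,0],[0.0002,-0.012,0,0],[0.0002,-0.012,0,0],[0.0002,-0.01,0,0],[0,0,0,0]]]'
python3 -m creep '[[[0.0002,-0.005,0,0],[0.0002,-0.005,0,0],[0,0,0,0]]]'
python3 - <<'E'
from h import *
go(BAY[0],.0193,BY)
E
```

```text
clock: 38.7
ee_pos: [0.5564, -0.1079, 0.0192]
tool_rot: [-1.296, 1.154, 1.267]
ft_force: [0.1, 0.0, -1.3]
finger_gap: 0.147
clock: 39.0
ee_pos: [0.5665, -0.1069, 0.0187]
tool_rot: [-1.295, 1.155, 1.267]
ft_force: [-0.8, 0.5, -1.5]
finger_gap: 0.151
t 39.0 p [ 0.5665 -0.1069  0.0187] gap 0.151 F [-0.8  0.5 -1.5]
[[ 0.015 -0.995 -0.1  ]
 [-0.007 -0.1    0.995]
 [-1.    -0.014 -0.009]]
yaw 5.72 TURN -0.08 SHIFT tool mm [-0.5 -8.6  0.5] without turn [-0.5 -8.6  0.6]
```

```bash
python3 -m creep '[[[0,-0.003,0,0],[0,-0.003,0,0]]]'
python3 -m creep '[[[0,-0.003,0,0],[0,-0.002,0,0]]]'
python3 -m creep '[[[0,-0.002,0,0],[0,-0.002,0,0]]]'
```

```text
clock: 39.2
ee_pos: [0.5719, -0.1064, 0.0187]
tool_rot: [-1.295, 1.156, 1.268]
ft_force: [-0.4, 0.4, -2.5]
finger_gap: 0.146
clock: 39.4
ee_pos: [0.5742, -0.1061, 0.0184]
tool_rot: [-1.293, 1.161, 1.272]
ft_force: [-7.5, 0.2, 5.3]
finger_gap: 0.146
clock: 39.6
ee_pos: [0.5742, -0.106, 0.0185]
tool_rot: [-1.29, 1.168, 1.276]
ft_force: [-6.6, 0.7, 7.2]
finger_gap: 0.146
```

```bash
python3 -m creep '[[[0,0,0,0],[0,0,0,0],[0,0,0,0],[0,0,0,0]]]' 0.4
python3 -m creep '[[[-0.02,0,0,0],[-0.03,0,0,0],[-0.03,0,0,0],[-0.03,0,0,0],[-0.02,0.03,-0.02,0]]]'
python3 -m creep '[[[0,0.03,-0.04,0],[0,0.03,-0.04,0],[0,0.02,-0.04,0],[0,0.02,-0.04,0],[0,0,0,0]]]'
python3 - <<'E'
from h import *
a=optics.grab_frame('top');crop('t',a,320,175,480,295,5,'pics/l1.png')
b=optics.grab_frame('side');crop('t',b,260,150,410,320,4,'pics/l2.png')
st()
E
```

```text
clock: 40.0
ee_pos: [0.5753, -0.1059, 0.0191]
tool_rot: [-1.291, 1.166, 1.275]
ft_force: [0.0, 0.3, -0.6]
finger_gap: 0.391
clock: 40.5
ee_pos: [0.5495, -0.1236, 0.1511]
tool_rot: [-1.292, 1.161, 1.281]
ft_force: [0.8, -0.4, -0.3]
finger_gap: 0.399
clock: 41.0
ee_pos: [0.4634, -0.3016, 0.1563]
tool_rot: [-1.298, 1.16, 1.274]
ft_force: [0.7, -1.0, -0.5]
finger_gap: 0.399
t 41.1 p [ 0.4663 -0.2962  0.1566] gap 0.402 F [0.  0.7 0.8]
[[ 0.011 -0.994 -0.11 ]
 [-0.009 -0.11   0.994]
 [-1.    -0.01  -0.01 ]]
```

View pics/l1.png

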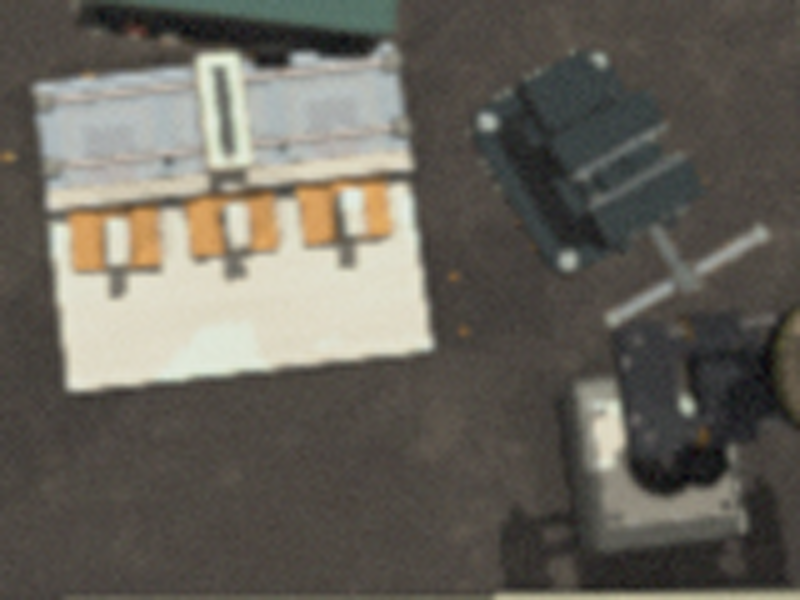

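View pics/l2.png

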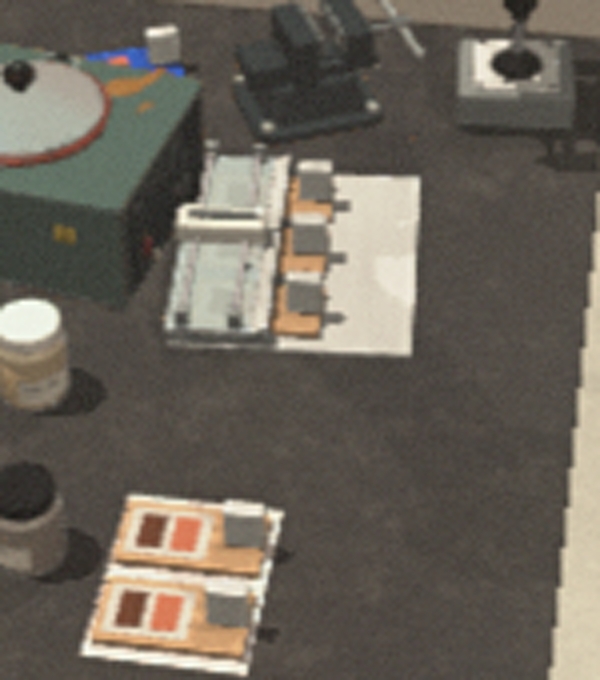

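```bash
python3 - <<'E'
from h import *
b=cv2.imread('pics/side0.png')[:,:,::-1]
crop('t',b,360,130,420,190,10,'pics/m1.png')
print(proj('side',[[.4131,-.3025,.12],[.4131,-.3025,.137],[.412,-.2971,.12]]))
print(tri((461,267),(390.3,150)))
E
```

```text
[[389.18351795 149.53934822]
 [389.44415955 145.64722248]
 [389.34755495 150.32386783]]
[ 0.41064382 -0.30343581  0.11761209]
```

View pics/m1.png

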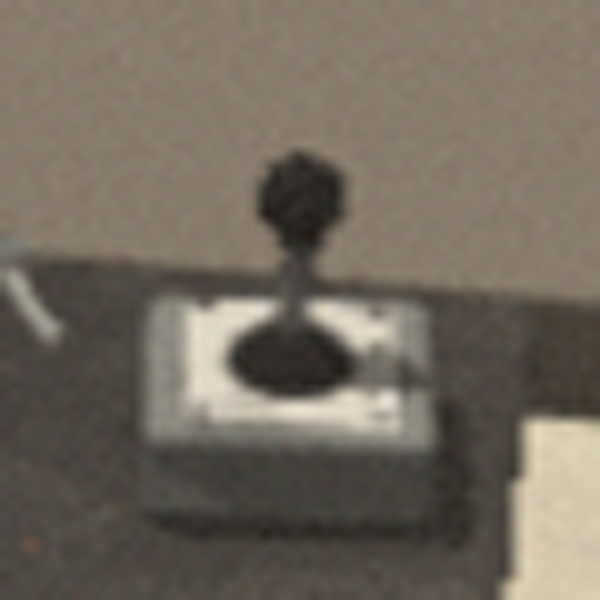

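```bash
python3 -m creep '[[[0,0.018,-0.001,0.4],[0,0.018,0,0.4],[0,0.01,0,0],[0,0,0,0]]]' 0.55
python3 - <<'E'
from h import *
go([.4125,-.3025],.15,5.3)
E
```

```text
clock: 41.5
ee_pos: [0.4188, -0.2975, 0.1562]
tool_rot: [-1.295, 1.156, 1.273]
ft_force: [-0.1, 0.1, 1.1]
finger_gap: 0.548
t 41.5 p [ 0.4188 -0.2975  0.1562] gap 0.548 F [-0.1  0.1  1.1]
[[ 0.011 -0.995 -0.103]
 [-0.007 -0.103  0.995]
 [-1.    -0.011 -0.008]]
yaw 5.89 TURN 0.59 SHIFT tool mm [ 6.1  6.8 -4.3] without turn [ 6.1  6.8 -4.3]
```

```bash
python3 -m creep '[[[0,0.005,-0.004,0.5],[0,0.002,0,0],[0,0,0,0],[0,0,0,0]]]' 0.55
python3 - <<'E'
from h import *
go([.4125,-.3025],.097,5.3)
b=optics.grab_frame('side');crop('t',b,350,100,430,180,7,'pics/m2.png')
a=optics.grab_frame('top');crop('t',a,420,225,500,305,7,'pics/m3.png')
E
```

```text
clock: 41.9
ee_pos: [0.4129, -0.3019, 0.1566]
tool_rot: [-1.291, 1.159, 1.265]
ft_force: [0.1, 0.3, -0.1]
finger_gap: 0.551
t 41.9 p [ 0.4129 -0.3019  0.1566] gap 0.551 F [ 0.1  0.3 -0.1]
[[ 0.013 -0.995 -0.095]
 [-0.008 -0.095  0.995]
 [-1.    -0.012 -0.009]]
yaw 5.44 TURN 0.14 SHIFT tool mm [59.6  1.2 -0. ] without turn [59.6  1.2 -0. ]
```

View pics/m2.png

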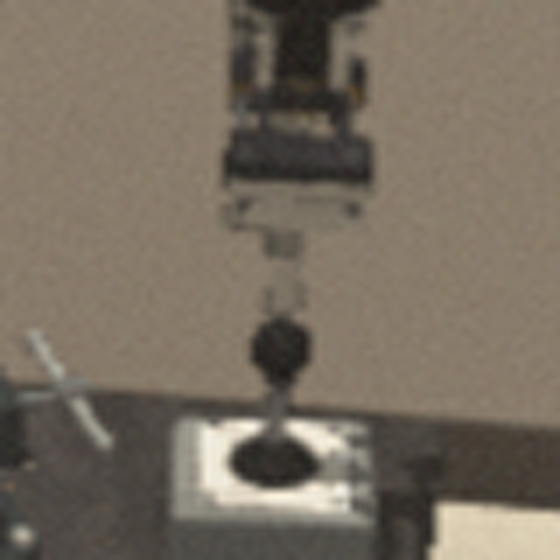

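View pics/m3.png

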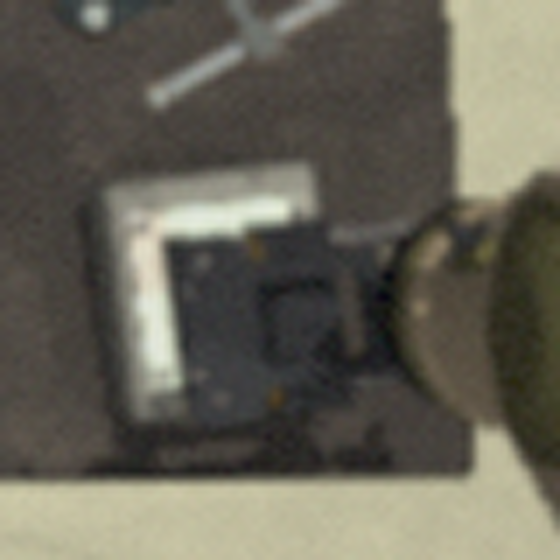

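The side view shows the fingers centred fore-aft over the knob, with the knob at about (390,149). Descending to straddle it.

```bash
python3 -m creep '[[[0.01,0.001,0,0],[0.01,0,0,0],[0.01,0,0,0],[0.01,0,0,0],[0,0,0,0]]]' 0.55
python3 - <<'E'
from h import *
go([.4125,-.3025],.097,5.3)
E
```

```text
clock: 42.5
ee_pos: [0.4126, -0.3019, 0.1123]
tool_rot: [-1.29, 1.159, 1.267]
ft_force: [0.8, -0.4, -0.6]
finger_gap: 0.55
t 42.5 p [ 0.4126 -0.3019  0.1123] gap 0.55 F [ 0.8 -0.4 -0.6]
[[ 0.012 -0.995 -0.095]
 [-0.006 -0.096  0.995]
 [-1.    -0.012 -0.008]]
yaw 5.48 TURN 0.18 SHIFT tool mm [15.3  0.3 -0.5] without turn [15.3  0.3 -0.5]
```

```bash
python3 -m creep '[[[0.007,0,0,0],[0.007,0,0,0],[0,0,0,0]]]' 0.43
python3 -m creep '[[[0,0,0.01,0],[0,0,0.007,0],[0.001,0,0.007,0],[0.001,0,0.006,0],[0,0,0,0]]]'
python3 - <<'E'
from h import *
go(np.array([.4125,-.3025])+.039*uy(5.3),.09,5.3)
E
```

```text
clock: 42.8
ee_pos: [0.4129, -0.3017, 0.0966]
tool_rot: [-1.29, 1.158, 1.268]
ft_force: [-1.5, -0.8, -1.0]
finger_gap: 0.436
clock: 43.3
ee_pos: [0.411, -0.2712, 0.0957]
tool_rot: [-1.293, 1.16, 1.263]
ft_force: [0.8, -3.7, -3.6]
finger_gap: 0.427
t 43.3 p [ 0.411  -0.2712  0.0957] gap 0.427 F [ 0.8 -3.7 -3.6]
[[ 0.015 -0.995 -0.095]
 [-0.01  -0.095  0.995]
 [-1.    -0.014 -0.011]]
yaw 5.44 TURN 0.14 SHIFT tool mm [5.6 1.5 7.8] without turn [5.6 1.4 7.8]
```

```bash
python3 -m creep '[[[0.003,0,0.004,0],[0.002,0,0.004,0],[0,0,0.002,0]]]'
python3 - <<'E'
from h import *
go(np.array([.4125,-.3025])+.039*uy(5.3),.09,5.3)
b=optics.grab_frame('side');a=optics.grab_frame('top');crop('t',b,350,100,430,180,7,'pics/n1.png');crop('t',a,320,175,480,295,5,'pics/n2.png')
E
```

```text
clock: 43.6
ee_pos: [0.4105, -0.2621, 0.0906]
tool_rot: [-1.295, 1.161, 1.261]
ft_force: [-0.0, -7.0, -4.1]
finger_gap: 0.435
t 43.6 p [ 0.4105 -0.2621  0.0906] gap 0.435 F [-0.  -7.  -4.1]
[[ 0.016 -0.995 -0.094]
 [-0.012 -0.094  0.996]
 [-1.    -0.015 -0.013]]
yaw 5.38 TURN 0.08 SHIFT tool mm [ 0.6  1.7 -1.4] without turn [ 0.6  1.8 -1.4]
```

View pics/n1.png

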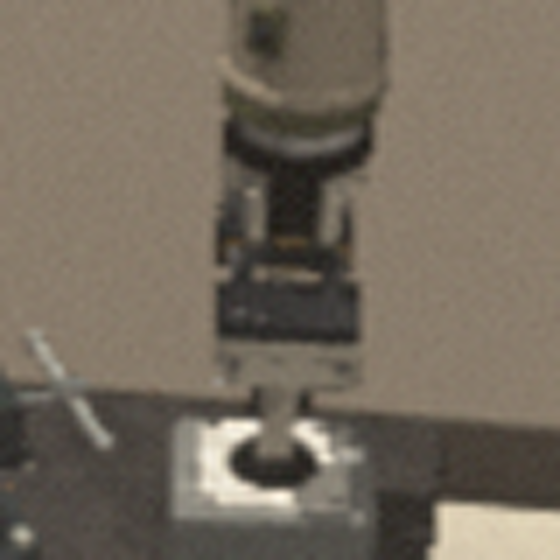

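View pics/n2.png

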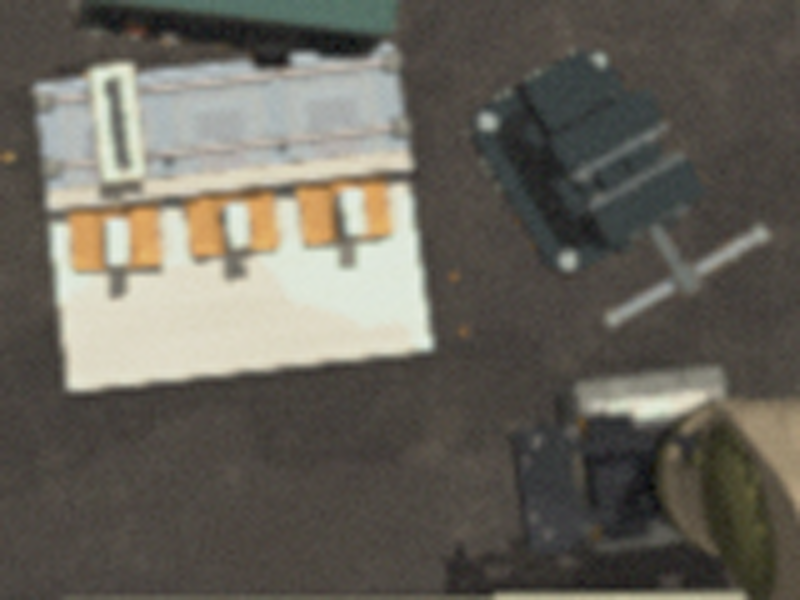

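The scan bar moved left from about (364,197) to (343,200), roughly 70 of its 75 mm, so the stick is at nearly full tilt. Holding.

```bash
python3 -m creep '[[[0,0,0,0],[0,0,0,0],[0,0,0,0],[0,0,0,0],[0,0,0,0]]]'; python3 -m creep '[[[0,0,0.0005,0],[0,0,0,0],[0,0,0,0],[0,0,0,0],[0,0,0,0]]]'
```

```text
clock: 44.2
ee_pos: [0.4106, -0.2626, 0.0904]
tool_rot: [-1.294, 1.162, 1.26]
ft_force: [0.4, -4.7, 2.5]
finger_gap: 0.432
clock: 44.7
ee_pos: [0.4104, -0.2623, 0.0904]
tool_rot: [-1.294, 1.162, 1.26]
ft_force: [-0.2, -4.2, 2.5]
finger_gap: 0.429
```

```bash
python3 -m creep '[[[0,0,0.0003,0],[0,0,0,0],[0,0,0,0],[0,0,0,0],[0,0,0,0]]]'; python3 -m creep '[[[0,0,0.0005,0],[0,0,0,0],[0,0,0,0],[0,0,0,0],[0,0,0,0]]]';  python3 -m creep '[[[0,0,0.0003,0],[0,0,0,0],[0,0,0,0],[0,0,0,0],[0,0,0,0]]]'; python3 -m creep '[[[0,0,0.0005,0],[0,0,0,0],[0,0,0,0],[0,0,0,0],[0,0,0,0]]]'
python3 - <<'E'
from h import *
a=optics.grab_frame('top');crop('t',a,320,175,480,295,5,'pics/n3.png')
go([.4125,-.3025],.096,5.3)
E
```

```text
clock: 45.2
ee_pos: [0.4104, -0.2622, 0.0903]
tool_rot: [-1.294, 1.163, 1.259]
ft_force: [0.2, -4.8, 3.1]
finger_gap: 0.428
clock: 45.7
ee_pos: [0.4103, -0.262, 0.0903]
tool_rot: [-1.294, 1.163, 1.259]
ft_force: [1.1, -5.5, 3.0]
finger_gap: 0.434
clock: 46.2
ee_pos: [0.4104, -0.2621, 0.0903]
tool_rot: [-1.294, 1.163, 1.258]
ft_force: [-0.0, -4.4, 2.8]
finger_gap: 0.432
clock: 46.7
ee_pos: [0.4104, -0.262, 0.0902]
tool_rot: [-1.294, 1.164, 1.258]
ft_force: [-0.5, -4.8, 3.4]
finger_gap: 0.43
t 46.75 p [ 0.4103 -0.262   0.0903] gap 0.435 F [ 0.7 -5.1  2.7]
[[ 0.016 -0.996 -0.091]
 [-0.014 -0.091  0.996]
 [-1.    -0.015 -0.015]]
yaw 5.24 TURN -0.06 SHIFT tool mm [ -5.2   1.5 -40.6] without turn [ -5.2   1.5 -40.6]
```

View pics/n3.png

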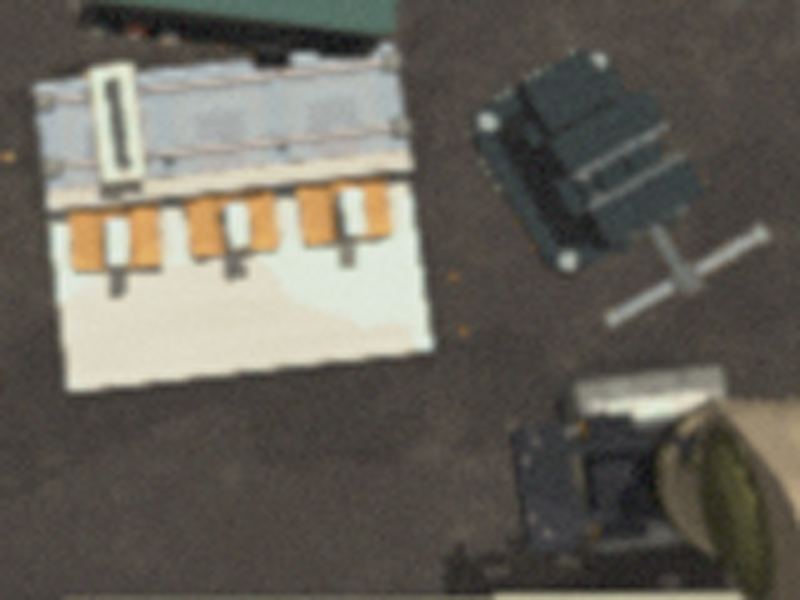

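Held a little over 3 s. Returning to centre with the fingers opened slightly so the stick is free.

```bash
python3 -m creep '[[[-0.002,0,-0.01,0],[-0.002,0,-0.01,0],[-0.001,0.001,-0.01,0],[0,0,-0.008,0],[0,0,0,0]]]'
python3 -m creep '[[[0,0,0,0],[0,0,0,0],[0,0,0,0],[0,0,0,0],[0,0,0,0]]]' 0.52
python3 - <<'E'
from h import *
go([.4125,-.3025],.096,5.3)
a=optics.grab_frame('top');crop('t',a,320,175,480,295,5,'pics/n4.png')
E
```

```text
clock: 47.25
ee_pos: [0.4117, -0.3007, 0.0952]
tool_rot: [-1.291, 1.162, 1.263]
ft_force: [0.0, 0.0, 0.7]
finger_gap: 0.432
clock: 47.75
ee_pos: [0.4112, -0.2996, 0.0949]
tool_rot: [-1.29, 1.161, 1.264]
ft_force: [-0.7, -0.3, -0.1]
finger_gap: 0.517
t 47.75 p [ 0.4112 -0.2996  0.0949] gap 0.517 F [-0.7 -0.3 -0.1]
[[ 0.013 -0.996 -0.093]
 [-0.008 -0.093  0.996]
 [-1.    -0.012 -0.009]]
yaw 5.36 TURN 0.06 SHIFT tool mm [-1.1 -1.  -3.1] without turn [-1.1 -1.  -3.1]
```

View pics/n4.png

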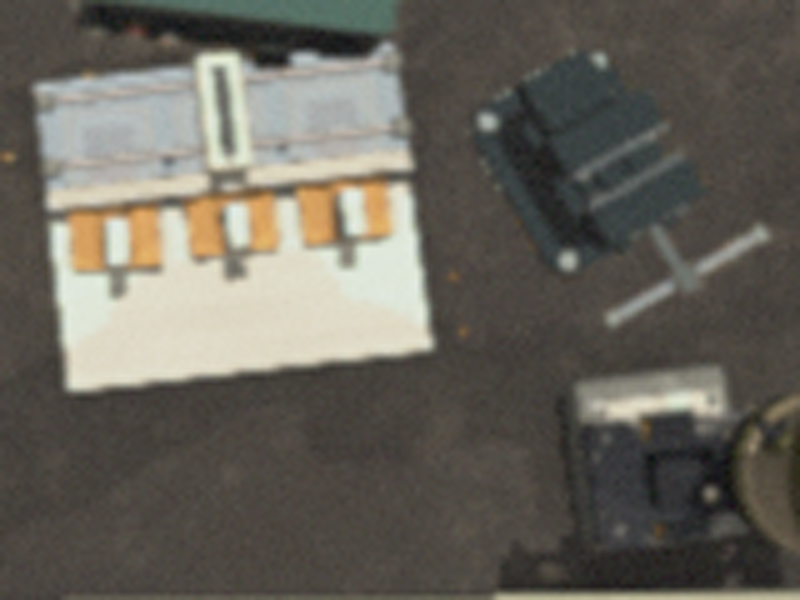

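The bar is back at its centre (364,197). Now the right side.

```bash
python3 -m creep '[[[0,-0.001,-0.003,0],[0,0,0,0],[0,0,0,0]]]' 0.43
python3 -m creep '[[[0,0,-0.01,0],[0,0,-0.007,0],[0.001,0,-0.007,0],[0.001,0,-0.006,0],[0,0,0,0]]]'
python3 - <<'E'
from h import *
go(np.array([.4125,-.3025])-.039*uy(5.3),.09,5.3)
E
```

```text
clock: 48.1
ee_pos: [0.4128, -0.3025, 0.095]
tool_rot: [-1.291, 1.161, 1.265]
ft_force: [0.3, -0.7, -0.8]
finger_gap: 0.434
clock: 48.6
ee_pos: [0.4159, -0.3332, 0.0932]
tool_rot: [-1.29, 1.159, 1.267]
ft_force: [-0.4, 3.8, 2.9]
finger_gap: 0.43
t 48.6 p [ 0.4159 -0.3332  0.0932] gap 0.43 F [-0.4  3.8  2.9]
[[ 0.013 -0.995 -0.095]
 [-0.006 -0.095  0.995]
 [-1.    -0.012 -0.007]]
yaw 5.45 TURN 0.15 SHIFT tool mm [ 3.3  0.6 -8.1] without turn [ 3.3  0.6 -8.1]
```

```bash
python3 -m creep '[[[0.002,0,-0.004,0],[0.001,0,-0.004,0],[0,0,-0.002,0]]]'
python3 - <<'E'
from h import *
go(np.array([.4125,-.3025])-.039*uy(5.3),.09,5.3)
b=optics.grab_frame('side');a=optics.grab_frame('top');crop('t',b,350,100,430,180,7,'pics/o1.png');crop('t',a,320,175,480,295,5,'pics/o2.png')
E
```

```text
clock: 48.9
ee_pos: [0.4165, -0.3399, 0.0899]
tool_rot: [-1.287, 1.155, 1.271]
ft_force: [-0.7, 11.1, 7.6]
finger_gap: 0.431
t 48.9 p [ 0.4165 -0.3399  0.0899] gap 0.431 F [-0.7 11.1  7.6]
[[ 0.011 -0.995 -0.097]
 [-0.002 -0.097  0.995]
 [-1.    -0.011 -0.003]]
yaw 5.54 TURN 0.24 SHIFT tool mm [-0.1  0.5 -1.4] without turn [-0.1  0.5 -1.3]
```

View pics/o2.png

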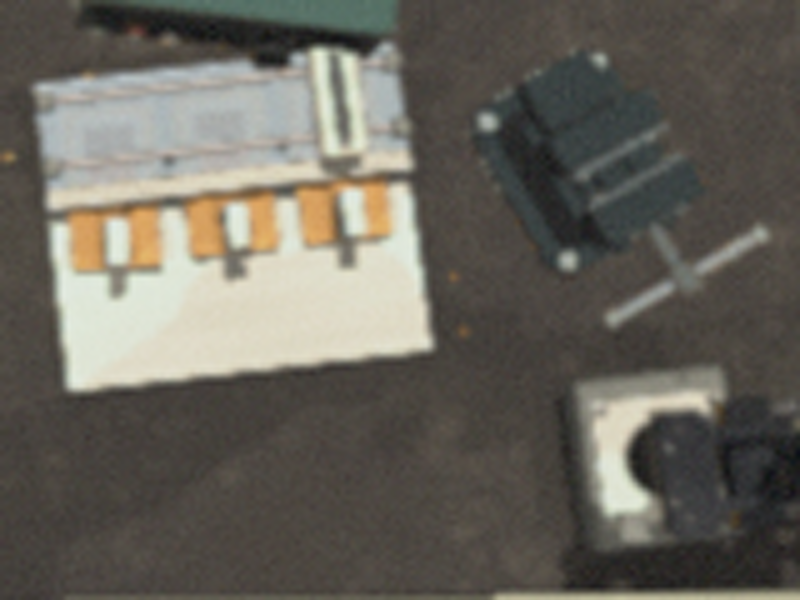

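The bar is at the right end, at about (387,196), and the force shows the stick is on its stop. Holding.

```bash
python3 -m creep '[[[0,0,0,0],[0,0,0,0],[0,0,0,0],[0,0,0,0],[0,0,0,0]]]'; python3 -m creep '[[[0,0,-0.0005,0],[0,0,0,0],[0,0,0,0],[0,0,0,0],[0,0,0,0]]]'; python3 -m creep '[[[0,0,-0.0003,0],[0,0,0,0],[0,0,0,0],[0,0,0,0],[0,0,0,0]]]'; python3 -m creep '[[[0,0,-0.0005,0],[0,0,0,0],[0,0,0,0],[0,0,0,0],[0,0,0,0]]]';  python3 -m creep '[[[0,0,-0.0003,0],[0,0,0,0],[0,0,0,0],[0,0,0,0],[0,0,0,0]]]'; python3 -m creep '[[[0,0,-0.0005,0],[0,0,0,0],[0,0,0,0],[0,0,0,0],[0,0,0,0]]]'
python3 - <<'E'
from h import *
a=optics.grab_frame('top');crop('t',a,320,175,480,295,5,'pics/o3.png')
go([.4125,-.3025],.096,5.3)
E
```

```text
clock: 49.5
ee_pos: [0.4169, -0.3367, 0.0907]
tool_rot: [-1.288, 1.152, 1.274]
ft_force: [0.0, 4.5, 5.4]
finger_gap: 0.433
clock: 50.0
ee_pos: [0.4169, -0.3366, 0.0907]
tool_rot: [-1.287, 1.151, 1.274]
ft_force: [-1.0, 4.8, 4.6]
finger_gap: 0.432
clock: 50.5
ee_pos: [0.4169, -0.3368, 0.0906]
tool_rot: [-1.287, 1.151, 1.275]
ft_force: [-0.7, 3.8, 4.6]
finger_gap: 0.432
clock: 51.0
ee_pos: [0.4169, -0.337, 0.0905]
tool_rot: [-1.287, 1.151, 1.275]
ft_force: [-0.5, 4.1, 3.4]
finger_gap: 0.429
clock: 51.5
ee_pos: [0.4169, -0.3371, 0.0905]
tool_rot: [-1.287, 1.151, 1.275]
ft_force: [-0.5, 4.5, 4.7]
finger_gap: 0.432
clock: 52.0
ee_pos: [0.4169, -0.3373, 0.0905]
tool_rot: [-1.287, 1.15, 1.276]
ft_force: [-1.5, 4.7, 5.4]
finger_gap: 0.429
t 52.05 p [ 0.4169 -0.3373  0.0905] gap 0.431 F [-1.3  5.   4.7]
[[ 0.011 -0.995 -0.101]
 [ 0.003 -0.1    0.995]
 [-1.    -0.011  0.002]]
yaw 5.77 TURN 0.47 SHIFT tool mm [-5.5  1.1 35. ] without turn [-5.5  0.8 35. ]
```

View pics/o3.png

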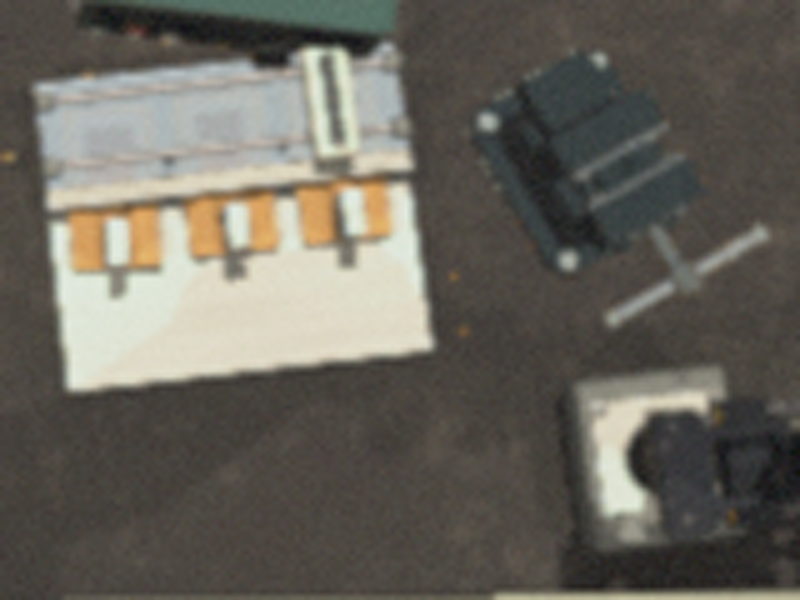

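View pics/o1.png

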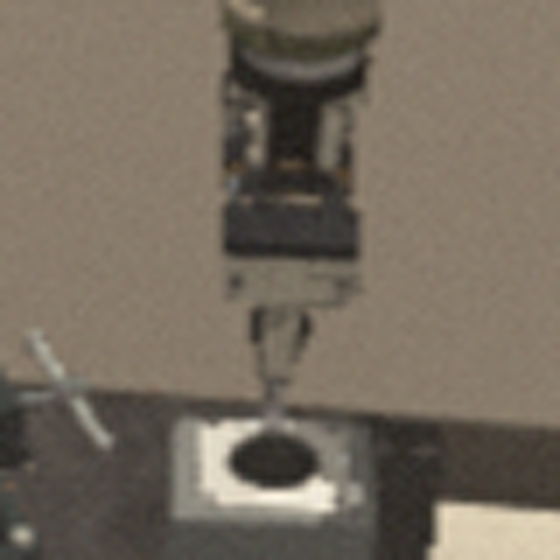

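The bar is still at the right end, now at about (386,196), a slight ease of roughly 1.5 px. Held more than 3 s. Returning to centre, opening and leaving.

```bash
python3 -m creep '[[[-0.002,0,0.01,0],[-0.002,0,0.01,0],[-0.001,0.0005,0.009,0],[0,0,0.005,0],[0,0,0,0]]]'
python3 -m creep '[[[0,0,0,0],[0,0,0,0],[0,0,0,0],[0,0,0,0],[0,0,0,0]]]' 0.56
python3 - <<'E'
from h import *
go([.4125,-.3025],.16,5.3)
E
```

```text
clock: 52.55
ee_pos: [0.4124, -0.3028, 0.0957]
tool_rot: [-1.288, 1.153, 1.273]
ft_force: [0.5, -1.0, -0.4]
finger_gap: 0.43
clock: 53.05
ee_pos: [0.4127, -0.304, 0.0957]
tool_rot: [-1.288, 1.154, 1.272]
ft_force: [-0.6, 1.0, 0.8]
finger_gap: 0.562
t 53.05 p [ 0.4127 -0.304   0.0957] gap 0.562 F [-0.6  1.   0.8]
[[ 0.011 -0.995 -0.098]
 [-0.001 -0.098  0.995]
 [-1.    -0.011 -0.002]]
yaw 5.64 TURN 0.34 SHIFT tool mm [-64.3  -0.7   1.4] without turn [-64.3  -0.7   1.4]
```

```bash
python3 -m creep '[[[-0.015,0,0,0],[-0.02,0,0,0],[-0.03,0,0,0],[-0.03,0,0,0],[-0.03,0,0,0]]]'
python3 -m creep '[[[-0.03,0,-0.02,0],[0,0,-0.03,0],[0,0,-0.03,0],[0,0,-0.03,0],[0,0,0,0]]]'
python3 - <<'E'
from h import *
st()
a=optics.grab_frame('top');crop('t',a,225,175,480,295,3,'pics/p1.png')
b=optics.grab_frame('side');crop('t',b,240,130,430,350,2.7,'pics/p2.png')
E
```

```text
clock: 53.55
ee_pos: [0.4092, -0.3029, 0.2206]
tool_rot: [-1.28, 1.153, 1.281]
ft_force: [0.2, -0.3, -0.0]
finger_gap: 0.56
clock: 54.05
ee_pos: [0.4212, -0.4174, 0.2574]
tool_rot: [-1.288, 1.154, 1.274]
ft_force: [-1.1, -0.0, -0.6]
finger_gap: 0.563
t 54.05 p [ 0.4212 -0.4174  0.2574] gap 0.563 F [-1.1 -0.  -0.6]
[[ 0.01  -0.995 -0.099]
 [-0.001 -0.099  0.995]
 [-1.    -0.01  -0.002]]
```

View pics/p1.png

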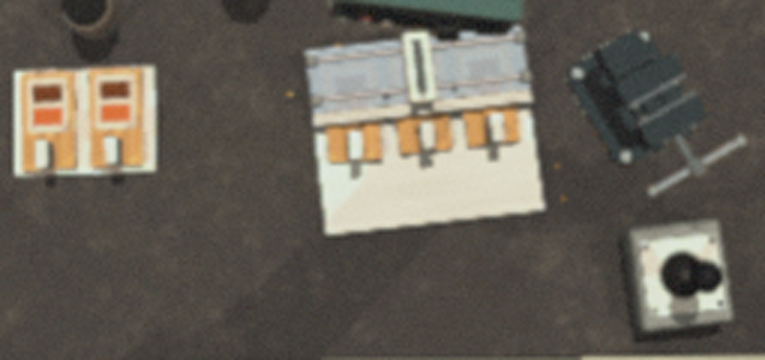

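View pics/p2.png

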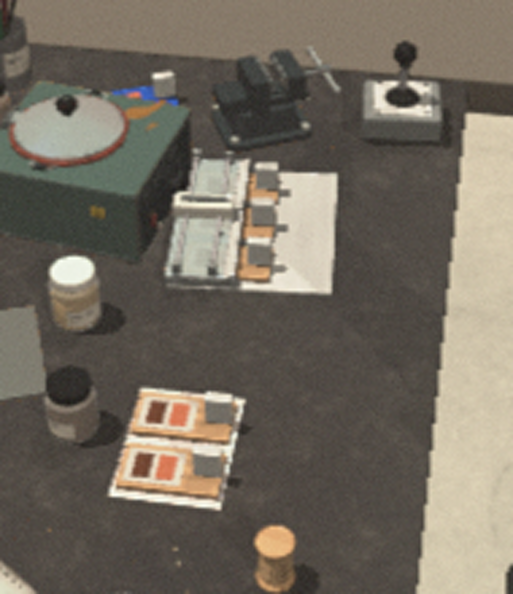

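Everything is in place: three orange tails are in the bays, both scanned carriers are on the blotter, the stick and bar are centred, and the jars and spool haven't moved. Handing in.

```bash
python3 - <<'E'
from h import *
im=cv2.imread('pics/p1.png')
def p(x,y,z): return back('top',225+(x+.5)/3-.5,175+(y+.5)/3-.5,z)[:2].round(4)
print('bay ribs',p(354,140,.05),p(428,134,.05),p(496,127,.05)); print('blotter ribs rel',p(43,153,.047)-BL,p(110,150,.047)-BL)
print(r.hand_in())
E
```

```text
bay ribs [0.5632 0.0503] [ 0.5685 -0.0298] [ 0.575  -0.1036]
blotter ribs rel [-0.0404  0.0359] [-0.0381 -0.0378]
the job is handed in; nothing more can be done
None
```

I finished the whole job and handed it in at about 54 s. The hand-in reports no verdict, so the results below come from my own checks.

- **Carriers:** I moved both scanned carriers (left and middle bays) to the blotter, 80 mm apart. I slid the three fresh ones into the left, middle and right bays until the stop pushed back (7–15 N at the wrist).
- **Scan:** I tilted the stick left, then right, holding each side for more than 3 s and letting it spring back to centre in between and at the end. The scan bar moved close to its full 75 mm each way and came back to centre.
- **Final pictures:**
    - The scanned ribs measure about 36–40 mm from the blotter's centre, well inside the limits.
    - The middle and right bay ribs are within 2 mm of where I expect the bay points.
    - The jars and spool look unmoved, and the robot is clear of everything.

**Two checks to note:**
- **Left bay rib:** it measured about 4 mm off both lengthwise and sideways in the last coarse picture. That disagrees with the gripper, which felt the stop within 1 mm of the home position. The slot's side play is under 2 mm, so I put it down to reading the picture.
- **Mistyped row:** an early free-air row read -16 m where I meant -0.016 m. It was cut to one 50 mm step and did no harm.

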